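# Sow chestnuts evenly over a germination tray

### The job

Take the seed shaker by its blue grip and shake its eight chestnuts out over the white three-section germination tray so that they are spread evenly: at least two in every section, none left in the shaker or spilled outside. Only the shaker handles the chestnuts, never the fingers; then put the empty shaker down flat on the bench beside the tray and let go, leaving the jar, the cup and the seedling box alone.

Things in the scene. Friction and masses are not known exactly. Their poses are not given: they have to be found in the camera images.
- tray: Fixed open tray, white, 312 mm (its x) by 192 (y) by 40 high; origin under its centre on the bench, z up. Walls 6 mm, inner floor 12 mm up, inside 300 by 180 mm. Two green ribs along its y at x = -50 and +50 mm, 4 mm thick, 14 mm above the floor, part it into three sections in a row along x, each about 98 by 180 mm (centres x = -100, 0, +100 mm).
- shaker: Loose flat box, 0.18 kg: white floor, clear walls and roof (4 mm), 134 mm long (its x, -69 to +65), 70 wide, roof top 34 mm up; +x end fully open (mouth, no sill), blue back wall. Origin on its underside below the grip's centre, x out of the mouth, z up. Blue upright grip on the roof, centred over the origin: 50 mm along x, 16 mm thick in y, 34 to 74 mm up; take it from above across the 16 mm.
- shaker_mouth (a point): Middle of the lower edge of the shaker's mouth: x = +65, y = 0, z = +4 mm in its frame, same axes. Inside is 62 mm wide, 26 mm high, 130 mm long. Friction of the chestnuts on the floor is about 0.6, varying by 20 percent: level it keeps them in; mouth-down by 25 to 36 degrees they slide out on their own, somewhat earlier when shaken; levelling stops them.
- nut1: Chestnut 1 of 8, brown dome with a flat base and a pale spot on top, 28 mm across and 18 mm high, 11 g; origin at the centre of its flat base, z towards the pale spot. All eight start inside the shaker on its floor, in four rows of two behind the mouth.
- nut2: Chestnut 2 of 8, brown dome with a flat base and a pale spot on top, 28 mm across and 18 mm high, 11 g; origin at the centre of its flat base, z towards the pale spot. All eight start inside the shaker on its floor, in four rows of two behind the mouth.
- nut3: Chestnut 3 of 8, brown dome with a flat base and a pale spot on top, 28 mm across and 18 mm high, 11 g; origin at the centre of its flat base, z towards the pale spot. All eight start inside the shaker on its floor, in four rows of two behind the mouth.
- nut4: Chestnut 4 of 8, brown dome with a flat base and a pale spot on top, 28 mm across and 18 mm high, 11 g; origin at the centre of its flat base, z towards the pale spot. All eight start inside the shaker on its floor, in four rows of two behind the mouth.
- nut5: Chestnut 5 of 8, brown dome with a flat base and a pale spot on top, 28 mm across and 18 mm high, 11 g; origin at the centre of its flat base, z towards the pale spot. All eight start inside the shaker on its floor, in four rows of two behind the mouth.
- nut6: Chestnut 6 of 8, brown dome with a flat base and a pale spot on top, 28 mm across and 18 mm high, 11 g; origin at the centre of its flat base, z towards the pale spot. All eight start inside the shaker on its floor, in four rows of two behind the mouth.
- nut7: Chestnut 7 of 8, brown dome with a flat base and a pale spot on top, 28 mm across and 18 mm high, 11 g; origin at the centre of its flat base, z towards the pale spot. All eight start inside the shaker on its floor, in four rows of two behind the mouth.
- nut8: Chestnut 8 of 8, brown dome with a flat base and a pale spot on top, 28 mm across and 18 mm high, 11 g; origin at the centre of its flat base, z towards the pale spot. All eight start inside the shaker on its floor, in four rows of two behind the mouth.
- amber_jar: Loose bystander: closed amber jar, 52 mm across, 100 mm high, origin under its centre.
- beaker: Loose bystander: white open cup, 64 mm across, 75 mm high, origin under its centre.
- sprout_box: Fixed bystander: clear box of green seedlings, 200 (its x) by 130 by 70 mm, seedlings up to 90 mm high (no resistance), origin under its centre.

How it is judged (in metres and radians):
On the way:
1. the shaker is held by the gripper with its mouth above the tray (contact force between the fingers and shaker above 0.5 N and height (world z) of shaker_mouth above 0.03 m and x of shaker_mouth in the frame of tray between -0.16 and 0.16 m and y of shaker_mouth in the frame of tray between -0.12 and 0.12 m), for 0.2 s.
At the end, for the whole second after the job is handed in: All eight chestnuts at rest inside the tray (base centre within its walls, below 60 mm), at least two base centres in each of the three sections (split at the ribs). Shaker on the bench (within 8 mm, 0.1 rad of level), at rest, not touching the tray, released (x of nut1 in the frame of tray between -0.15 and 0.15 m and y of nut1 in the frame of tray between -0.09 and 0.09 m and height (world z) of each of nut1, nut2, nut3, nut4, nut5, nut6, nut7, nut8 below 0.06 m and linear speed of each of nut1, nut2, nut3, nut4, nut5, nut6, nut7, nut8 below 0.03 m/s and x of nut2 in the frame of tray between -0.15 and 0.15 m and y of nut2 in the frame of tray between -0.09 and 0.09 m and x of nut3 in the frame of tray between -0.15 and 0.15 m and y of nut3 in the frame of tray between -0.09 and 0.09 m and x of nut4 in the frame of tray between -0.15 and 0.15 m and y of nut4 in the frame of tray between -0.09 and 0.09 m and x of nut5 in the frame of tray between -0.15 and 0.15 m and y of nut5 in the frame of tray between -0.09 and 0.09 m and x of nut6 in the frame of tray between -0.15 and 0.15 m and y of nut6 in the frame of tray between -0.09 and 0.09 m and x of nut7 in the frame of tray between -0.15 and 0.15 m and y of nut7 in the frame of tray between -0.09 and 0.09 m and x of nut8 in the frame of tray between -0.15 and 0.15 m and y of nut8 in the frame of tray between -0.09 and 0.09 m and x of any of nut2, nut3, nut4, nut5, nut6, nut7, nut8 in the frame of tray below -0.05 m and x of any of nut1, nut3, nut4, nut5, nut6, nut7, nut8 in the frame of tray below -0.05 m and x of any of nut1, nut2, nut4, nut5, nut6, nut7, nut8 in the frame of tray below -0.05 m and x of any of nut1, nut2, nut3, nut5, nut6, nut7, nut8 in the frame of tray below -0.05 m and x of any of nut1, nut2, nut3, nut4, nut6, nut7, nut8 in the frame of tray below -0.05 m and x of any of nut1, nut2, nut3, nut4, nut5, nut7, nut8 in the frame of tray below -0.05 m and x of any of nut1, nut2, nut3, nut4, nut5, nut6, nut8 in the frame of tray below -0.05 m and x of any of nut1, nut2, nut3, nut4, nut5, nut6, nut7 in the frame of tray below -0.05 m and (x of nut2 in the frame of tray between -0.05 and 0.05 m or x of nut3 in the frame of tray between -0.05 and 0.05 m or x of nut4 in the frame of tray between -0.05 and 0.05 m or x of nut5 in the frame of tray between -0.05 and 0.05 m or x of nut6 in the frame of tray between -0.05 and 0.05 m or x of nut7 in the frame of tray between -0.05 and 0.05 m or x of nut8 in the frame of tray between -0.05 and 0.05 m) and (x of nut1 in the frame of tray between -0.05 and 0.05 m or x of nut3 in the frame of tray between -0.05 and 0.05 m or x of nut4 in the frame of tray between -0.05 and 0.05 m or x of nut5 in the frame of tray between -0.05 and 0.05 m or x of nut6 in the frame of tray between -0.05 and 0.05 m or x of nut7 in the frame of tray between -0.05 and 0.05 m or x of nut8 in the frame of tray between -0.05 and 0.05 m) and (x of nut1 in the frame of tray between -0.05 and 0.05 m or x of nut2 in the frame of tray between -0.05 and 0.05 m or x of nut4 in the frame of tray between -0.05 and 0.05 m or x of nut5 in the frame of tray between -0.05 and 0.05 m or x of nut6 in the frame of tray between -0.05 and 0.05 m or x of nut7 in the frame of tray between -0.05 and 0.05 m or x of nut8 in the frame of tray between -0.05 and 0.05 m) and (x of nut1 in the frame of tray between -0.05 and 0.05 m or x of nut2 in the frame of tray between -0.05 and 0.05 m or x of nut3 in the frame of tray between -0.05 and 0.05 m or x of nut5 in the frame of tray between -0.05 and 0.05 m or x of nut6 in the frame of tray between -0.05 and 0.05 m or x of nut7 in the frame of tray between -0.05 and 0.05 m or x of nut8 in the frame of tray between -0.05 and 0.05 m) and (x of nut1 in the frame of tray between -0.05 and 0.05 m or x of nut2 in the frame of tray between -0.05 and 0.05 m or x of nut3 in the frame of tray between -0.05 and 0.05 m or x of nut4 in the frame of tray between -0.05 and 0.05 m or x of nut6 in the frame of tray between -0.05 and 0.05 m or x of nut7 in the frame of tray between -0.05 and 0.05 m or x of nut8 in the frame of tray between -0.05 and 0.05 m) and (x of nut1 in the frame of tray between -0.05 and 0.05 m or x of nut2 in the frame of tray between -0.05 and 0.05 m or x of nut3 in the frame of tray between -0.05 and 0.05 m or x of nut4 in the frame of tray between -0.05 and 0.05 m or x of nut5 in the frame of tray between -0.05 and 0.05 m or x of nut7 in the frame of tray between -0.05 and 0.05 m or x of nut8 in the frame of tray between -0.05 and 0.05 m) and (x of nut1 in the frame of tray between -0.05 and 0.05 m or x of nut2 in the frame of tray between -0.05 and 0.05 m or x of nut3 in the frame of tray between -0.05 and 0.05 m or x of nut4 in the frame of tray between -0.05 and 0.05 m or x of nut5 in the frame of tray between -0.05 and 0.05 m or x of nut6 in the frame of tray between -0.05 and 0.05 m or x of nut8 in the frame of tray between -0.05 and 0.05 m) and (x of nut1 in the frame of tray between -0.05 and 0.05 m or x of nut2 in the frame of tray between -0.05 and 0.05 m or x of nut3 in the frame of tray between -0.05 and 0.05 m or x of nut4 in the frame of tray between -0.05 and 0.05 m or x of nut5 in the frame of tray between -0.05 and 0.05 m or x of nut6 in the frame of tray between -0.05 and 0.05 m or x of nut7 in the frame of tray between -0.05 and 0.05 m) and x of any of nut2, nut3, nut4, nut5, nut6, nut7, nut8 in the frame of tray above 0.05 m and x of any of nut1, nut3, nut4, nut5, nut6, nut7, nut8 in the frame of tray above 0.05 m and x of any of nut1, nut2, nut4, nut5, nut6, nut7, nut8 in the frame of tray above 0.05 m and x of any of nut1, nut2, nut3, nut5, nut6, nut7, nut8 in the frame of tray above 0.05 m and x of any of nut1, nut2, nut3, nut4, nut6, nut7, nut8 in the frame of tray above 0.05 m and x of any of nut1, nut2, nut3, nut4, nut5, nut7, nut8 in the frame of tray above 0.05 m and x of any of nut1, nut2, nut3, nut4, nut5, nut6, nut8 in the frame of tray above 0.05 m and x of any of nut1, nut2, nut3, nut4, nut5, nut6, nut7 in the frame of tray above 0.05 m and height (world z) of shaker below 0.008 m and angle between shaker's own z axis and vertical below 0.1 rad and linear speed of shaker below 0.02 m/s and contact force between shaker and tray below 0.02 N and contact force between shaker and the fingers below 0.02 N).
It fails at once if the fingers press on a chestnut (over 0.5 N) (contact force between the fingers and nut1 above 0.5 N or contact force between the fingers and nut2 above 0.5 N or contact force between the fingers and nut3 above 0.5 N or contact force between the fingers and nut4 above 0.5 N or contact force between the fingers and nut5 above 0.5 N or contact force between the fingers and nut6 above 0.5 N or contact force between the fingers and nut7 above 0.5 N or contact force between the fingers and nut8 above 0.5 N).
It fails at once if the jar or the cup is moved by more than 30 mm (distance of any of amber_jar, beaker from where it was at the start of the episode above 0.03 m).
It fails at once if the seedling box is struck (over 3 N by the arm, fingers or shaker) (contact force between any of the arm, the fingers, shaker and sprout_box above 3 N).
It also fails if it takes over 64 s, if anything falls off the work surface, if the arm or the gripper's body presses on something with over 40 N, if the wrist force passes 120 N, or if a joint passes its speed limit or range.

### The arm

A 6-joint arm with a two-finger parallel gripper is mounted at the origin on the work surface. World frame = base frame: x ahead of the robot, y to its left, z up, the work surface at z = 0. Lengths are in m, angles in degrees, forces in N, time in s.
With the tool pointing down it reaches from about 0.275 to 0.75 m from the base axis. Payload 10.2 kg.
Tool frame: the origin (TCP) lies at the very end of the fingers, on their centre line; the grasp point (between the pads) lies 19 mm behind it; z points along the fingers, y is the line along which they close (so a half turn about z gives the same grasp; the last joint's range is limited). The gripper opens to 85 mm and grips with 20 to 120 N. Pads are 22 mm wide; open, the fingers measure 114 mm over their backs; the gripper's body (76 mm by 85 mm) begins 54 mm behind the grasp point. The pads swing forward as they close: fully open they stand 13 mm farther back than shut.
Start: joints at [55.268, 17.928, 85.812, -0, 76.261, -12.8], TCP at [0.196, 0.487, 0.231] pointing down, gripper open.
Joint ranges: [-168.41, 168.41], [-55.51, 124.54], [10.69, 146.95], [-70.63, 250.63], [1, 178], [-165.06, 165.06]. Speed limits (degrees/s): [136.94, 136.94, 172.46, 180, 180, 180].

### API

Orientations are given as a 3x3 rotation matrix whose columns are the frame's x, y, z axes.
In Python, from station import robot, viewer, ticket gives the robot as it stands.
- The arm moves only by the shell command python3 -m jog 'ROWS'. ROWS is JSON, a list of rows, each an object of numbers: "x", "y", "z": the shift along the world's x, y, z normalised to -1 to 1, where 1 is 0.04 m; "ax", "ay", "az": the turn, a rotation vector about the world's x, y, z normalised to -1 to 1, where 1 is 180 degrees; "gripper": the opening, from -1 (shut) to 1 (fully open). In form: [{"x": .., "y": .., "z": .., "ax": .., "ay": .., "az": .., "gripper": ..}, ...]. A call has 1 to 10 rows; each row shifts and turns the commanded pose from where the row before left it; what a row does not reach is not made up. A row lasts 1/8 s, in which the tool goes at most 62.5 mm and 10.7 degrees, less where a joint would pass 70% of its speed; a pose out of reach is approached as far as the arm can. A call with a number of a shift or a turn outside -1 to 1 is refused whole. A call with a gripper value outside its range is refused whole. The fingers move at their own pace and stop on an object; the grip force is fixed at half the most. Time passes only in rows, so rows that do not move let the fingers close. It gives the time, the measured TCP pose, the force, the opening and the grip force at its end, in the units of the state.
- robot.observe(): the state, without advancing time (a new reading comes with each control period).
- viewer.capture(name): name is "scene" or "top" or "wrist"; returns a dict with "pixels" (384x512x3 uint8, blue, green, red), "fov_y" (degrees; the focal length in pixels is half the picture's height over the tangent of half this angle, whatever the lens; pixels are square), "cx", "cy" (the principal point, pixels), "R" (3x3) and "t" (3): a world point X has camera coordinates R X + t. Camera axes: x right, y down, z forward; pixel columns grow to the right and rows downward; lengths in m; the calibration is good to about 2 mm. A picture is of the moment at which its call begins. There is no depth.
- ticket.hand_in(): hands the job in; it is judged then, once.
The state is a dict: "time_s": time; "q": joint angles; "joint_velocities": joint speeds; "joint_efforts": joint torques, N m; "eef_pos": TCP position; "tcp_rot": TCP orientation; "force": force on the tool from outside, world axes, zero at the start; "moment": the same for the moment, N m; "width": finger opening in m; "grip_force": force on a finger pad.
Only numpy, scipy, OpenCV 4.12 (cv2) and the standard library are available. Lean on these libraries where they do the work, as an engineer would, in place of code of your own. Each camera call takes 0.05 s, during which the arm holds its last target. There are 200 camera calls.

## Working session

There is one attempt and no reset: what is moved stays moved. The work goes in short steps, Python scripts to look and compute and a shell command to move; the robot and the scene stay as the last step left them, time stands still between calls to the robot, and variables do not carry over. Pictures are saved under pics/ and viewed, at most 10 in all, crops included, and the job is handed in when it is done.

```bash
mkdir -p pics; ls; python3 - <<'E'
from station import robot, viewer
import cv2
for n in ("top","scene"):
    c=viewer.capture(n); cv2.imwrite(f"pics/{n}0.png",c["pixels"]); print(n,c["fov_y"],c["cx"],c["cy"],c["R"],c["t"])
s=robot.observe(); print(s["tcp_rot"],s["time_s"],s["width"])
E
```

```text
pics
top 47.880544113147955 247.25625832022212 186.79440234581614 [[ 0.0198103  -0.99975671  0.00969891]
 [-0.99500726 -0.02066343 -0.09764002]
 [ 0.09781668 -0.00771621 -0.99517454]] [-0.07309371  0.60243694  1.18492312]
scene 50.2687409971614 254.60214368369205 190.64529720852119 [[ 0.55900307  0.82900005 -0.01656762]
 [ 0.45404191 -0.32276191 -0.83046414]
 [-0.69380221  0.45670962 -0.55682566]] [-0.27419793 -0.27424702  1.65273481]
[[-9.27621137e-01  3.73521937e-01 -6.23710019e-04]
 [ 3.73522385e-01  9.27620704e-01 -9.25790334e-04]
 [ 2.32763328e-04 -1.09175234e-03 -9.99999377e-01]] 0.1 0.08526565148351184
```

View pics/top0.png

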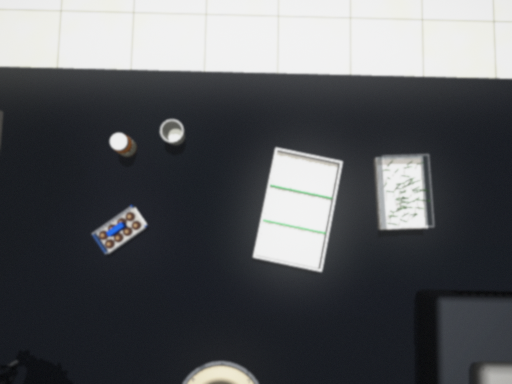

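View pics/scene0.png

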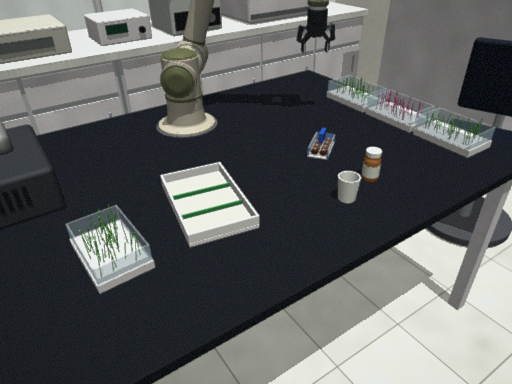

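The top view shows the tray corners near (277,148), (342,160), (322,271) and (253,260). The shaker is at (92..147, 206..254) with its blue back at the left (98,244), mouth near (140,214) and grip near (116,229). The jar is at (122,144), the cup at (172,131) and the seedling box at (405,190).

```bash
cat > h.py <<'E'
import numpy as np, cv2
from station import robot, viewer
def K(c):
    f=192/np.tan(np.radians(c["fov_y"]/2)); return np.array([[f,0,c["cx"]],[0,f,c["cy"]],[0,0,1.]])
def p2w(c,uv,z):
    R,t=np.array(c["R"]),np.array(c["t"]); o=-R.T@t
    d=R.T@np.linalg.inv(K(c))@np.r_[uv,1]; return o+d*(z-o[2])/d[2]
def w2p(c,X):
    p=K(c)@(np.array(c["R"])@np.array(X)+np.array(c["t"])); return p[:2]/p[2]
def show(c,name,box,k=4):
    x,y,w,h=box; cv2.imwrite(f"pics/{name}.png",cv2.resize(c["pixels"][y:y+h,x:x+w],None,fx=k,fy=k,interpolation=cv2.INTER_CUBIC))
E
python3 - <<'E'
from h import *
c=viewer.capture("top"); im=c["pixels"].astype(int)
b,g,r=im[...,0],im[...,1],im[...,2]
gm=((g-r>40)&(g-b>30)).astype(np.uint8)
n,l,st,ce=cv2.connectedComponentsWithStats(gm)
for i in range(1,n):
    if st[i,4]>30:
        ys,xs=np.where(l==i); P=np.array([p2w(c,(x,y),.026)[:2] for x,y in zip(xs,ys)])
        rc=cv2.minAreaRect(P.astype(np.float32)*1000); print("green",ce[i],st[i,4],P.mean(0),rc[1:])
        u=np.linalg.svd(P-P.mean(0),full_matrices=False)[2][0]; print(np.degrees(np.arctan2(u[1],u[0])))
bm=((b-r>60)&(b-g>40)).astype(np.uint8)
n,l,st,ce=cv2.connectedComponentsWithStats(bm)
for i in range(1,n):
    if st[i,4]>8:
        ys,xs=np.where(l==i); P=np.array([p2w(c,(x,y),.074)[:2] for x,y in zip(xs,ys)])
        u=np.linalg.svd(P-P.mean(0),full_matrices=False)[2][0]; print("blue",ce[i],st[i],P.mean(0),np.degrees(np.arctan2(u[1],u[0])))
for uv in [(277,148),(342,160),(322,271),(253,260)]: print(uv,p2w(c,uv,.04))
for uv in [(122,144),(172,131),(377,156),(430,153),(434,230),(380,231)]: print(uv,p2w(c,uv,.07))
for uv in [(92,235),(132,206),(147,222),(106,254)]: print(uv,p2w(c,uv,.034))
show(c,"sh",(80,195,80,70),8)
E
```

```text
green [301.12903226 191.51612903] 93 [ 0.59396124 -0.21293542] ((172.78921508789062, 4.392486572265625), 79.30108642578125)
-100.70678925152149
green [294.5443038  226.39240506] 79 [ 0.495705   -0.19525394] ((171.40150451660156, 3.7348527908325195), 79.28564453125)
-100.66413340599235
blue [115.04615385 228.87692308] [106 222  19  15 130] [0.47912474 0.2905632 ] 124.93057296503312
blue [ 99.13333333 243.31111111] [ 93 235  13  17  45] [0.44005878 0.33093427] -142.5205703579874
(277, 148) [ 0.71412684 -0.14223357  0.04      ]
(342, 160) [ 0.68391932 -0.32532062  0.04      ]
(322, 271) [ 0.37545418 -0.26995981  0.04      ]
(253, 260) [ 0.40159929 -0.08050875  0.04      ]
(122, 144) [0.71029709 0.2842409  0.07      ]
(172, 131) [0.7494625  0.14910621 0.07      ]
(377, 156) [ 0.69209121 -0.41467528  0.07      ]
(430, 153) [ 0.7035726  -0.56080654  0.07      ]
(434, 230) [ 0.49310216 -0.5671006   0.07      ]
(380, 231) [ 0.48752244 -0.42083027  0.07      ]
(92, 235) [0.46085496 0.36488428 0.034     ]
(132, 206) [0.54309624 0.25847045 0.034     ]
(147, 222) [0.4996165  0.21499028 0.034     ]
(106, 254) [0.40974781 0.32369968 0.034     ]
```

View pics/sh.png

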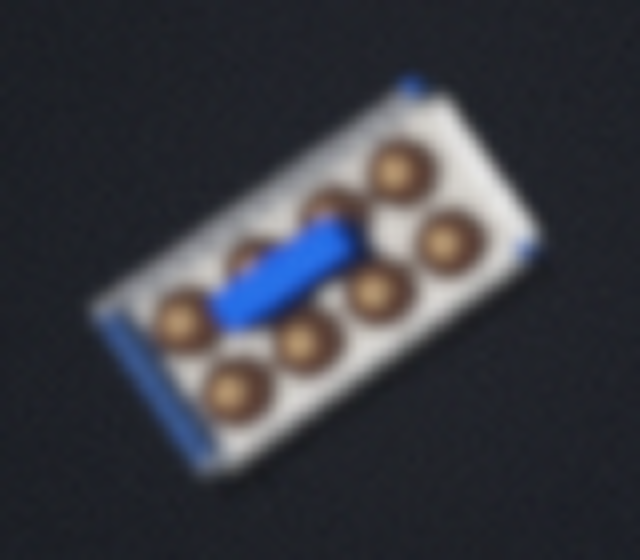

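The shaker crop shows four rows of two nuts, with the mouth at upper right, a yaw of about -53°, and the grip at about (0.479, 0.290). Tray centre is about (0.545, -0.204), with its x axis along about -10.5°. The ribs measure 100 mm apart and 172 mm long, and the tray outline comes out near 312 by 190 mm, so the measurements are consistent.

```bash
python3 -m jog '[{"x":0.88,"y":-0.61,"z":-0.2,"az":-0.0215,"gripper":1},{"x":0.88,"y":-0.61,"z":-0.2,"az":-0.0215,"gripper":1},{"x":0.88,"y":-0.61,"z":-0.2,"az":-0.0215,"gripper":1},{"x":0.88,"y":-0.61,"z":-0.2,"az":-0.0215,"gripper":1},{"x":0.88,"y":-0.61,"z":-0.2,"az":-0.0215,"gripper":1},{"x":0.88,"y":-0.61,"z":-0.2,"az":-0.0215,"gripper":1},{"x":0.88,"y":-0.61,"z":-0.2,"az":-0.0215,"gripper":1},{"x":0.88,"y":-0.61,"z":-0.2,"az":-0.0215,"gripper":1},{},{}]'
python3 - <<'E'
from h import *
c=viewer.capture("wrist"); cv2.imwrite("pics/w1.png",c["pixels"]); im=c["pixels"].astype(int)
b,g,r=im[...,0],im[...,1],im[...,2]
bm=((b-r>60)&(b-g>40)).astype(np.uint8)
n,l,st,ce=cv2.connectedComponentsWithStats(bm)
for i in range(1,n):
    if st[i,4]>40: print(st[i],ce[i],p2w(c,ce[i],.074),p2w(c,ce[i],.03))
s=robot.observe(); print(s["time_s"],s["eef_pos"],s["tcp_rot"],s["q"])
print(np.array(c["R"]),-np.array(c["R"]).T@c["t"])
E
```

```text
0.2 [0.19602307 0.48687636 0.23094786] [[-9.27638041e-01  3.73480218e-01 -4.38118699e-04]
 [ 3.73480439e-01  9.27637826e-01 -6.52193973e-04]
 [ 1.62833931e-04 -7.68628704e-04 -9.99999691e-01]] [ 5.52678156e+01  1.79484538e+01  8.58365635e+01 -6.79804045e-04
  7.62599944e+01 -1.28016001e+01]
[[ 0.37388136  0.927476   -0.00100039]
 [ 0.89097684 -0.3588679   0.27816201]
 [ 0.25762958 -0.10489092 -0.96053365]] [0.12918771 0.51415824 0.37436681]validation failed for argument at $[0]...
```

View pics/w1.png

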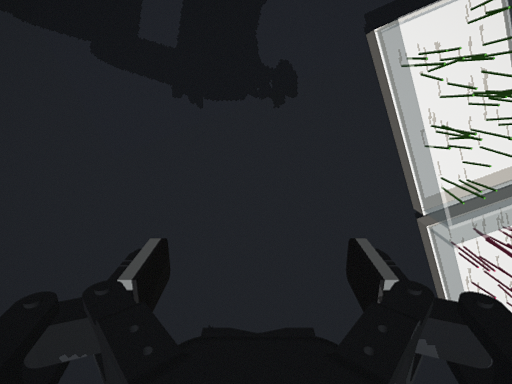

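The move was refused, probably because every key is required, so this wrist view only shows the fingers and seedling boxes at the start pose. I'll resend it with all keys.

```bash
python3 -m jog '[{"x":0.88,"y":-0.61,"z":-0.2,"ax":0,"ay":0,"az":-0.0215,"gripper":1},{"x":0.88,"y":-0.61,"z":-0.2,"ax":0,"ay":0,"az":-0.0215,"gripper":1},{"x":0.88,"y":-0.61,"z":-0.2,"ax":0,"ay":0,"az":-0.0215,"gripper":1},{"x":0.88,"y":-0.61,"z":-0.2,"ax":0,"ay":0,"az":-0.0215,"gripper":1},{"x":0.88,"y":-0.61,"z":-0.2,"ax":0,"ay":0,"az":-0.0215,"gripper":1},{"x":0.88,"y":-0.61,"z":-0.2,"ax":0,"ay":0,"az":-0.0215,"gripper":1},{"x":0.88,"y":-0.61,"z":-0.2,"ax":0,"ay":0,"az":-0.0215,"gripper":1},{"x":0.88,"y":-0.61,"z":-0.2,"ax":0,"ay":0,"az":-0.0215,"gripper":1},{"x":0,"y":0,"z":0,"ax":0,"ay":0,"az":0,"gripper":1},{"x":0,"y":0,"z":0,"ax":0,"ay":0,"az":0,"gripper":1}]'
cat > look.py <<'E'
import sys
from h import *
c=viewer.capture("wrist"); cv2.imwrite(f"pics/{sys.argv[1]}.png",c["pixels"]); im=c["pixels"].astype(int)
b,g,r=im[...,0],im[...,1],im[...,2]
bm=((b-r>60)&(b-g>40)).astype(np.uint8)
n,l,st,ce=cv2.connectedComponentsWithStats(bm)
for i in range(1,n):
    if st[i,4]>40:
        ys,xs=np.where(l==i); P=np.array([p2w(c,(x,y),.074)[:2] for x,y in zip(xs,ys)])
        u=np.linalg.svd(P-P.mean(0),full_matrices=False)[2][0]
        print(st[i],ce[i],p2w(c,ce[i],.074),p2w(c,ce[i],.03),np.degrees(np.arctan2(u[1],u[0])))
s=robot.observe(); print(s["time_s"],s["eef_pos"],np.round(s["tcp_rot"],3),s["q"])
print(-np.array(c["R"]).T@c["t"])
E
python3 look.py w2
```

```text
time_s: 1.45
eef_pos: [0.4772, 0.2921, 0.1672]
tcp_rot: [[-0.604, 0.797, -0.001], [0.797, 0.604, 0.0], [0.0, -0.0, -1.0]]
force: [-0.1, 0.3, -0.8]
width: 0.0855
grip_force: 0.0
[228 106  44   1  44] [249.5 106. ] [0.43003161 0.34298951 0.074     ] [0.42942293 0.34182453 0.03      ] 37.121499815962
[250 157  20  65 376] [258.50265957 178.80319149] [0.46998353 0.30161717 0.074     ] [0.47680022 0.29276281 0.03      ] -53.2749327787407
1.5 [0.47701154 0.29238602 0.16744691] [[-0.604  0.797 -0.   ]
 [ 0.797  0.604  0.   ]
 [ 0.    -0.    -1.   ]] [ 1.95049503e+01  2.54017957e+01  8.49837875e+01  9.14365400e-03
  6.96211509e+01 -1.76815076e+01]
[0.43330658 0.34925767 0.31074017]
```

View pics/w2.png

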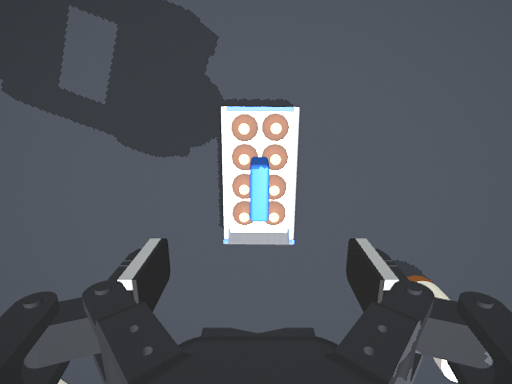

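The wrist view shows the shaker aligned with the tool, with the grip at columns 250..270 and rows 157..221. Its back is at row 107 and mouth at row 243, and all eight nuts are visible.

```bash
python3 - <<'E'
from h import *
c=viewer.capture("wrist")
h=np.array([np.cos(np.radians(-53)),np.sin(np.radians(-53))]); p=np.array([-h[1],h[0]]); T=np.array([.4770,.2924])
for uv,z in [((259.5,221.5),.074),((259.5,157),.034),((260,106),.034),((222,106),.034),((298,106),.034),((259,244),.034),((259,244),0)]:
    X=p2w(c,uv,z)[:2]; print(uv,z,X,"along,lat from TCP",(X-T)@h,(X-T)@p)
E
```

```text
(259.5, 221.5) 0.074 [0.49313184 0.27262144] along,lat from TCP 0.025504247981581445 0.0009804288582641416
(259.5, 157) 0.034 [0.46414648 0.31109676] along,lat from TCP -0.022667344308730044 0.0009867130684797505
(260, 106) 0.034 [0.43675346 0.34785156] along,lat from TCP -0.06850655741836056 0.0012292639739647348
(222, 106) 0.034 [0.40980746 0.32742847] along,lat from TCP -0.06841245872304563 -0.032581685176982664
(298, 106) 0.034 [0.46369837 0.36827383] along,lat from TCP -0.06860065233461465 0.035038855256629205
(259, 244) 0.034 [0.51773665 0.23979115] along,lat from TCP 0.06653122607006813 0.0008729428863200294
(259, 244) 0 [0.52813681 0.22632014] along,lat from TCP 0.0835486208436031 0.0010718216755955894
```

The grip is within 1 mm of the tool axis, so I'll descend, close and lift.

```bash
python3 -m jog '[{"x":0,"y":0,"z":-0.45,"ax":0,"ay":0,"az":0,"gripper":1},{"x":0,"y":0,"z":-0.45,"ax":0,"ay":0,"az":0,"gripper":1},{"x":0,"y":0,"z":-0.45,"ax":0,"ay":0,"az":0,"gripper":1},{"x":0,"y":0,"z":-0.45,"ax":0,"ay":0,"az":0,"gripper":1},{"x":0,"y":0,"z":-0.45,"ax":0,"ay":0,"az":0,"gripper":1},{"x":0,"y":0,"z":-0.45,"ax":0,"ay":0,"az":0,"gripper":1},{"x":0,"y":0,"z":-0.45,"ax":0,"ay":0,"az":0,"gripper":1},{"x":0,"y":0,"z":0,"ax":0,"ay":0,"az":0,"gripper":-1},{"x":0,"y":0,"z":0,"ax":0,"ay":0,"az":0,"gripper":-1},{"x":0,"y":0,"z":0,"ax":0,"ay":0,"az":0,"gripper":-1}]'
python3 -m jog '[{"x":0,"y":0,"z":0,"ax":0,"ay":0,"az":0,"gripper":-1},{"x":0,"y":0,"z":0,"ax":0,"ay":0,"az":0,"gripper":-1},{"x":0,"y":0,"z":0,"ax":0,"ay":0,"az":0,"gripper":-1}]'
```

```text
time_s: 2.8
eef_pos: [0.478, 0.2921, 0.0422]
tcp_rot: [[-0.604, 0.797, 0.001], [0.797, 0.604, 0.001], [-0.0, 0.001, -1.0]]
force: [0.4, 0.2, 0.4]
width: 0.0325
grip_force: 0.0
time_s: 3.18
eef_pos: [0.478, 0.2919, 0.0419]
tcp_rot: [[-0.603, 0.797, 0.001], [0.797, 0.603, 0.0], [-0.0, 0.001, -1.0]]
force: [-0.8, 1.8, 5.6]
width: 0.0154
grip_force: 59.9
```

```bash
python3 -m jog '[{"x":0,"y":0,"z":0.2,"ax":0,"ay":0,"az":0,"gripper":-1},{"x":0,"y":0,"z":0.35,"ax":0,"ay":0,"az":0,"gripper":-1},{"x":0,"y":0,"z":0.4,"ax":0,"ay":0,"az":0,"gripper":-1},{"x":0,"y":0,"z":0.3,"ax":0,"ay":0,"az":0,"gripper":-1},{"x":-0.02,"y":-0.3,"z":0.1,"ax":0,"ay":0,"az":-0.0165,"gripper":-1},{"x":-0.02,"y":-0.5,"z":0,"ax":0,"ay":0,"az":-0.0165,"gripper":-1},{"x":-0.02,"y":-0.667,"z":0,"ax":0,"ay":0,"az":-0.0165,"gripper":-1},{"x":-0.02,"y":-0.667,"z":0,"ax":0,"ay":0,"az":-0.0165,"gripper":-1},{"x":-0.02,"y":-0.667,"z":0,"ax":0,"ay":0,"az":-0.0165,"gripper":-1},{"x":-0.02,"y":-0.667,"z":0,"ax":0,"ay":0,"az":-0.0165,"gripper":-1}]' | head -3
python3 -m jog '[{"x":-0.02,"y":-0.667,"z":0,"ax":0,"ay":0,"az":-0.0165,"gripper":-1},{"x":-0.02,"y":-0.667,"z":0,"ax":0,"ay":0,"az":-0.0165,"gripper":-1},{"x":-0.02,"y":-0.667,"z":0,"ax":0,"ay":0,"az":-0.0165,"gripper":-1},{"x":-0.02,"y":-0.667,"z":0,"ax":0,"ay":0,"az":-0.0165,"gripper":-1},{"x":-0.02,"y":-0.667,"z":0,"ax":0,"ay":0,"az":-0.0165,"gripper":-1},{"x":-0.02,"y":-0.667,"z":0,"ax":0,"ay":0,"az":-0.0165,"gripper":-1},{"x":-0.02,"y":-0.667,"z":0,"ax":0,"ay":0,"az":-0.0165,"gripper":-1},{"x":-0.02,"y":-0.667,"z":0,"ax":0,"ay":0,"az":-0.0165,"gripper":-1},{"x":-0.02,"y":-0.5,"z":0,"ax":0,"ay":0,"az":-0.0165,"gripper":-1},{"x":-0.02,"y":-0.3,"z":-0.1,"ax":0,"ay":0,"az":-0.0165,"gripper":-1}]'
python3 - <<'E'
from h import *
s=robot.observe(); R=np.array(s["tcp_rot"]); print(s["time_s"],s["eef_pos"],s["q"],s["width"])
h=-R[:,0]; 
print("yaw",np.degrees(np.arctan2(R[1,0],R[0,0])))
c=viewer.capture("top"); d=viewer.capture("scene")
for k in (c,d): print(w2p(k,[.545,-.204,.04]))
cv2.imwrite("pics/p1.png",np.hstack([cv2.resize(c["pixels"][130:290,200:360],None,fx=2.5,fy=2.5),cv2.resize(d["pixels"][130:290,130:290],None,fx=2.5,fy=2.5)]))
E
```

```text
time_s: 4.42
eef_pos: [0.4722, 0.151, 0.0948]
tcp_rot: [[-0.326, 0.945, -0.001], [0.945, 0.326, -0.0], [0.0, -0.001, -1.0]]
time_s: 5.68
eef_pos: [0.4641, -0.0938, 0.091]
tcp_rot: [[0.186, 0.983, -0.0], [0.983, -0.186, 0.0], [-0.0, -0.0, -1.0]]
force: [-0.1, -0.5, -3.3]
width: 0.0152
grip_force: 58.7
5.675 [ 0.46411713 -0.09382231  0.09097046] [-2.56424543e+01  2.12893905e+01  1.04477376e+02 -9.25521693e-03
  5.42520288e+01 -1.49234901e+01] 0.015241756025865739
yaw 79.28644456074379
[298.4445595  208.58554078]
[205.41623921 192.70377879]
```

View pics/p1.png

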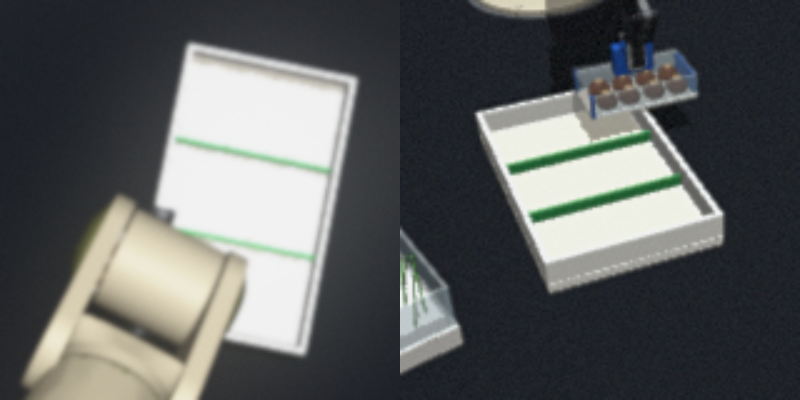

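The scene camera (right half) shows the level shaker with its eight nuts at crop (595..690, 75..100) and the mouth over the near section. The arm blocks the top camera. I'll tilt in steps about the mouth and track the nuts from the scene camera.

```bash
cat > nuts.py <<'E'
import sys
from h import *
ex=np.array([.983,-.184]); ey=np.array([.184,.983]); C=np.array([.545,-.204])
c=viewer.capture("scene"); im=c["pixels"]
s=robot.observe(); R=np.array(s["tcp_rot"]); T=np.array(s["eef_pos"])
hd=-R[:,0]
m=T+.065*hd+.0379*R[:,2]
print("t",round(s["time_s"],2),"mouth",m.round(4),"tray",((m[:2]-C)@ex).round(4),((m[:2]-C)@ey).round(4),"tilt",np.degrees(np.arcsin(-hd[2])).round(1),"TCP",T.round(4))
hsv=cv2.cvtColor(im,cv2.COLOR_BGR2HSV)
bm=cv2.inRange(hsv,(0,60,30),(20,255,200)); bm[:125]=0; bm[300:]=0; bm[:,:140]=0; bm[:,300:]=0
n,l,st,ce=cv2.connectedComponentsWithStats(bm)
for i in range(1,n):
    if st[i,4]>=6:
        X=p2w(c,ce[i],.02)[:2]-C
        # coordinates in shaker if inside: intersect ray with floor plane of shaker
        d=R.T if 0 else None
        o=-np.array(c["R"]).T@c["t"]; ray=p2w(c,ce[i],0)-o; nz=-R[:,2]
        p=o+ray*(((m+.008*nz-o)@nz)/(ray@nz)); q=p-m; sl=np.cross(nz,hd)
        print("px",ce[i].round(0),"area",st[i,4],"w,h",st[i,2:4],"| tray",(X@np.array([ex,ey]).T*1000).round(0),"| shaker",(np.array([q@hd,q@sl])*1000).round(0))
if len(sys.argv)>1: show(c,sys.argv[1],(135,130,150,130),5)
E
python3 nuts.py
python3 -m jog '[{"x":-0.017,"y":-0.09,"z":0.13,"ax":0.0273,"ay":-0.0051,"az":0,"gripper":-1},{"x":-0.017,"y":-0.09,"z":0.13,"ax":0.0273,"ay":-0.0051,"az":0,"gripper":-1},{"x":-0.021,"y":-0.113,"z":0.116,"ax":0.0273,"ay":-0.0051,"az":0,"gripper":-1},{"x":-0.021,"y":-0.113,"z":0.116,"ax":0.0273,"ay":-0.0051,"az":0,"gripper":-1},{"x":-0.024,"y":-0.128,"z":0.1,"ax":0.0273,"ay":-0.0051,"az":0,"gripper":-1},{"x":0,"y":0,"z":0,"ax":0,"ay":0,"az":0,"gripper":-1}]' >/dev/null
python3 nuts.py
```

```text
t 5.83 mouth [ 0.4524 -0.1565  0.0529] tray -0.0998 0.0297 tilt 0.0 TCP [ 0.4643 -0.0926  0.0908]
px [237. 159.] area 31 w,h [7 6] | tray [-179.  165.] | shaker [-110.  -11.]
px [228. 161.] area 32 w,h [8 6] | tray [-179.  134.] | shaker [-81. -10.]
px [210. 164.] area 32 w,h [7 7] | tray [-181.   70.] | shaker [-21. -13.]
px [219. 163.] area 30 w,h [7 6] | tray [-179.  101.] | shaker [-50. -11.]
t 6.62 mouth [ 0.453  -0.1559  0.0529] tray -0.0993 0.0304 tilt 24.9 TCP [ 0.4607 -0.1136  0.1147]
px [231. 147.] area 33 w,h [7 6] | tray [-262.  174.] | shaker [-104.  -11.]
px [223. 153.] area 31 w,h [7 7] | tray [-236.  136.] | shaker [-75. -10.]
px [214. 159.] area 32 w,h [7 7] | tray [-210.   95.] | shaker [-43. -10.]
px [205. 164.] area 35 w,h [7 7] | tray [-189.   59.] | shaker [-12. -13.]
```

```bash
python3 -m jog '[{"x":0,"y":0,"z":0,"ax":0,"ay":0,"az":0,"gripper":-1}]' >/dev/null; python3 nuts.py
python3 -m jog '[{"x":-0.01,"y":-0.053,"z":0.035,"ax":0.0109,"ay":-0.002,"az":0,"gripper":-1},{"x":0,"y":0,"z":0,"ax":0,"ay":0,"az":0,"gripper":-1}]' >/dev/null; python3 nuts.py
```

```text
t 6.8 mouth [ 0.4533 -0.1552  0.0532] tray -0.0991 0.0311 tilt 24.9 TCP [ 0.4609 -0.1129  0.115 ]
px [229. 148.] area 35 w,h [8 6] | tray [-258.  167.] | shaker [-98. -11.]
px [221. 154.] area 31 w,h [7 7] | tray [-229.  127.] | shaker [-67.  -9.]
px [211. 160.] area 33 w,h [7 7] | tray [-205.   84.] | shaker [-33. -12.]
px [203. 167.] area 49 w,h [ 8 13] | tray [-174.   44.] | shaker [ 1. -8.]
t 7.1 mouth [ 0.4532 -0.1561  0.053 ] tray -0.0991 0.0302 tilt 27.0 TCP [ 0.4605 -0.116   0.1163]
px [226. 149.] area 34 w,h [7 7] | tray [-257.  156.] | shaker [-91. -11.]
px [219. 155.] area 34 w,h [7 7] | tray [-228.  118.] | shaker [-61. -10.]
px [209. 162.] area 38 w,h [7 7] | tray [-198.   72.] | shaker [-24. -12.]
px [191. 182.] area 79 w,h [10 14] | tray [-105.  -13.] | shaker [51. 21.]
```

The front row has dropped into the near section at tray (-105, -13). I'll level now to hold the rest.

```bash
python3 -m jog '[{"x":0.047,"y":0.256,"z":-0.2,"ax":-0.0546,"ay":0.0101,"az":0,"gripper":-1},{"x":0.029,"y":0.155,"z":-0.165,"ax":-0.0382,"ay":0.0071,"az":0,"gripper":-1},{"x":0,"y":0,"z":0,"ax":0,"ay":0,"az":0,"gripper":-1}]' >/dev/null; python3 nuts.py n1
```

```text
t 7.53 mouth [ 0.4534 -0.1551  0.0532] tray -0.0991 0.0312 tilt 10.1 TCP [ 0.4636 -0.0987  0.1019]
px [226. 157.] area 30 w,h [7 6] | tray [-203.  135.] | shaker [-75. -10.]
px [217. 161.] area 34 w,h [8 6] | tray [-194.   99.] | shaker [-45. -12.]
px [203. 166.] area 42 w,h [9 8] | tray [-180.   47.] | shaker [  1. -12.]
px [202. 180.] area 121 w,h [14 13] | tray [-99.  18.] | shaker [27. 56.]
```

View pics/n1.png

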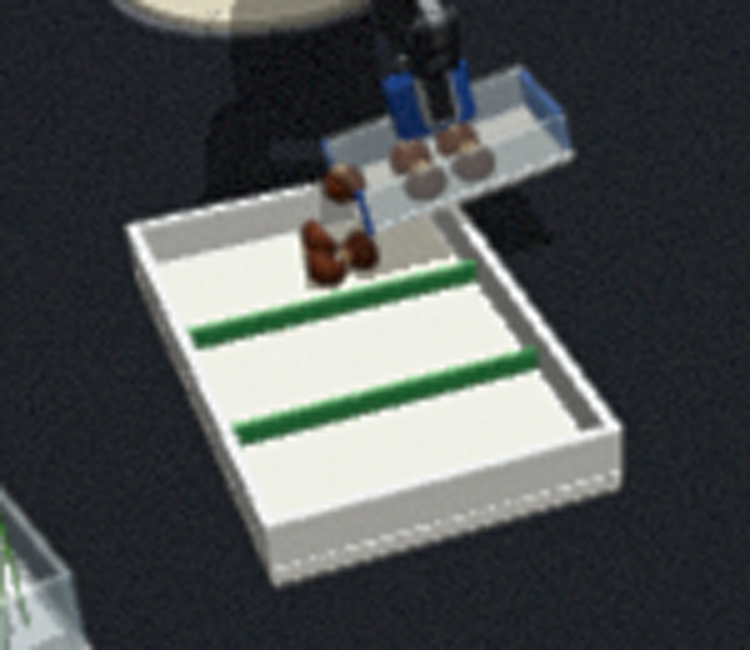

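The picture shows three nuts in the near section at crop (320,240), (325,265) and (360,250). One is on the mouth lip at (345,182) and four are inside. I'll level gently and check whether the lip nut stays.

```bash
python3 -m jog '[{"x":0.012,"y":0.066,"z":-0.09,"ax":-0.0191,"ay":0.0035,"az":0,"gripper":-1},{"x":0.012,"y":0.066,"z":-0.09,"ax":-0.0191,"ay":0.0035,"az":0,"gripper":-1}]' >/dev/null; python3 nuts.py
```

```text
t 7.83 mouth [ 0.4528 -0.156   0.053 ] tray -0.0995 0.0302 tilt 2.9 TCP [ 0.4643 -0.094   0.0941]
px [226. 160.] area 30 w,h [7 5] | tray [-186.  128.] | shaker [-73. -11.]
px [216. 162.] area 34 w,h [7 6] | tray [-184.   93.] | shaker [-42. -12.]
px [202. 166.] area 44 w,h [8 8] | tray [-179.   44.] | shaker [  3. -11.]
px [195. 182.] area 87 w,h [ 9 13] | tray [-100.   -3.] | shaker [47. 59.]
px [213. 179.] area 41 w,h [8 7] | tray [-89.  52.] | shaker [-4. 74.]
```

```bash
python3 -m jog '[{"x":0.1,"y":-0.019,"z":0,"ax":0,"ay":0,"az":0,"gripper":-1},{"x":0.2,"y":-0.037,"z":0,"ax":0,"ay":0,"az":0,"gripper":-1},{"x":0.3,"y":-0.056,"z":0,"ax":0,"ay":0,"az":0,"gripper":-1},{"x":0.35,"y":-0.065,"z":0,"ax":0,"ay":0,"az":0,"gripper":-1},{"x":0.35,"y":-0.065,"z":0,"ax":0,"ay":0,"az":0,"gripper":-1},{"x":0.35,"y":-0.065,"z":0,"ax":0,"ay":0,"az":0,"gripper":-1},{"x":0.3,"y":-0.056,"z":0,"ax":0,"ay":0,"az":0,"gripper":-1},{"x":0.25,"y":-0.047,"z":0,"ax":0,"ay":0,"az":0,"gripper":-1},{"x":0.15,"y":-0.028,"z":0,"ax":0,"ay":0,"az":0,"gripper":-1},{"x":0.1,"y":-0.019,"z":0,"ax":0,"ay":0,"az":0,"gripper":-1}]' >/dev/null; python3 nuts.py
```

```text
t 9.12 mouth [ 0.5517 -0.1744  0.0533] tray 0.0011 0.0303 tilt 3.0 TCP [ 0.563  -0.1125  0.0945]
px [238. 176.] area 40 w,h [9 6] | tray [-77. 128.] | shaker [-73.  -9.]
px [228. 178.] area 41 w,h [9 7] | tray [-75.  94.] | shaker [-42. -10.]
px [195. 181.] area 83 w,h [ 9 12] | tray [-101.   -3.] | shaker [ 47. -42.]
px [213. 183.] area 53 w,h [9 8] | tray [-72.  45.] | shaker [  2. -11.]
```

```bash
python3 -m jog '[{"x":-0.025,"y":-0.135,"z":0.185,"ax":0.0382,"ay":-0.0071,"az":0,"gripper":-1},{"x":-0.021,"y":-0.113,"z":0.116,"ax":0.0273,"ay":-0.0051,"az":0,"gripper":-1},{"x":-0.021,"y":-0.113,"z":0.116,"ax":0.0273,"ay":-0.0051,"az":0,"gripper":-1},{"x":-0.024,"y":-0.128,"z":0.1,"ax":0.0273,"ay":-0.0051,"az":0,"gripper":-1}]' >/dev/null; python3 nuts.py
python3 -m jog '[{"x":0,"y":0,"z":0,"ax":0,"ay":0,"az":0,"gripper":-1}]' >/dev/null; python3 nuts.py
```

```text
t 9.68 mouth [ 0.5509 -0.1758  0.0534] tray 0.0006 0.0288 tilt 25.3 TCP [ 0.5585 -0.134   0.1154]
px [235. 169.] area 40 w,h [8 8] | tray [-121.  134.] | shaker [-75.  -6.]
px [225. 175.] area 38 w,h [7 8] | tray [-99.  95.] | shaker [-43.  -7.]
px [195. 182.] area 84 w,h [ 9 12] | tray [-100.   -3.] | shaker [ 40. -65.]
px [200. 196.] area 48 w,h [8 9] | tray [-20. -11.] | shaker [48.  8.]
t 9.85 mouth [ 0.5511 -0.1741  0.0534] tray 0.0005 0.0305 tilt 24.9 TCP [ 0.5588 -0.1318  0.1152]
px [231. 171.] area 37 w,h [7 7] | tray [-112.  118.] | shaker [-61.  -7.]
px [221. 177.] area 43 w,h [8 8] | tray [-90.  77.] | shaker [-27. -10.]
px [195. 182.] area 84 w,h [ 9 12] | tray [-100.   -3.] | shaker [ 42. -65.]
px [207. 195.] area 47 w,h [8 8] | tray [-16.   7.] | shaker [34. 22.]
```

```bash
python3 -m jog '[{"x":0,"y":0,"z":0,"ax":0,"ay":0,"az":0,"gripper":-1}]' >/dev/null; python3 nuts.py
```

```text
t 10.03 mouth [ 0.5513 -0.1735  0.0536] tray 0.0006 0.0311 tilt 24.9 TCP [ 0.559  -0.1313  0.1154]
px [229. 173.] area 40 w,h [8 8] | tray [-106.  109.] | shaker [-53.  -7.]
px [195. 182.] area 82 w,h [ 9 12] | tray [-100.   -3.] | shaker [ 43. -66.]
px [218. 179.] area 46 w,h [8 8] | tray [-83.  65.] | shaker [-17. -10.]
px [206. 195.] area 51 w,h [8 8] | tray [-17.   4.] | shaker [36. 18.]
```

```bash
python3 -m jog '[{"x":0,"y":0,"z":0,"ax":0,"ay":0,"az":0,"gripper":-1}]' >/dev/null; python3 nuts.py
```

```text
t 10.2 mouth [ 0.5513 -0.1738  0.0535] tray 0.0007 0.0308 tilt 25.0 TCP [ 0.5589 -0.1316  0.1153]
px [228. 173.] area 39 w,h [8 7] | tray [-104.  107.] | shaker [-52.  -7.]
px [195. 182.] area 82 w,h [ 8 12] | tray [-100.   -3.] | shaker [ 43. -66.]
px [217. 180.] area 47 w,h [8 8] | tray [-80.  60.] | shaker [-13. -10.]
px [204. 196.] area 58 w,h [9 9] | tray [-14.  -0.] | shaker [40. 19.]
```

```bash
python3 -m jog '[{"x":-0.01,"y":-0.053,"z":0.035,"ax":0.0109,"ay":-0.002,"az":0,"gripper":-1},{"x":0,"y":0,"z":0,"ax":0,"ay":0,"az":0,"gripper":-1}]' >/dev/null; python3 nuts.py
```

```text
t 10.5 mouth [ 0.5511 -0.1746  0.0532] tray 0.0006 0.0301 tilt 27.0 TCP [ 0.5584 -0.1345  0.1165]
px [226. 174.] area 38 w,h [7 7] | tray [-102.   98.] | shaker [-45.  -8.]
px [195. 182.] area 82 w,h [ 9 12] | tray [-100.   -3.] | shaker [ 42. -67.]
px [214. 182.] area 47 w,h [8 8] | tray [-75.  50.] | shaker [ -5. -11.]
px [204. 195.] area 45 w,h [9 7] | tray [-20.   1.] | shaker [38. 12.]
```

Row 3 is at the lip (-5) and the last row is still at -45. A moderate levelling should tip row 3 over and stop the rest.

```bash
python3 -m jog '[{"x":0,"y":0,"z":0,"ax":0,"ay":0,"az":0,"gripper":-1}]' >/dev/null; python3 nuts.py
```

```text
t 10.68 mouth [ 0.5512 -0.1741  0.0534] tray 0.0006 0.0305 tilt 27.0 TCP [ 0.5585 -0.1341  0.1167]
px [221. 177.] area 42 w,h [7 9] | tray [-93.  79.] | shaker [-29. -10.]
px [195. 182.] area 83 w,h [ 9 12] | tray [-100.   -3.] | shaker [ 42. -67.]
px [208. 195.] area 148 w,h [16 19] | tray [-13.   9.] | shaker [31. 24.]
```

```bash
python3 -m jog '[{"x":0.047,"y":0.256,"z":-0.2,"ax":-0.0546,"ay":0.0101,"az":0,"gripper":-1},{"x":0.029,"y":0.155,"z":-0.165,"ax":-0.0382,"ay":0.0071,"az":0,"gripper":-1},{"x":0.012,"y":0.066,"z":-0.09,"ax":-0.0191,"ay":0.0035,"az":0,"gripper":-1},{"x":0.012,"y":0.066,"z":-0.09,"ax":-0.0191,"ay":0.0035,"az":0,"gripper":-1}]' >/dev/null; python3 nuts.py n2
```

```text
t 11.22 mouth [ 0.5512 -0.1728  0.0535] tray 0.0004 0.0318 tilt 2.8 TCP [ 0.5625 -0.1107  0.0946]
px [195. 181.] area 84 w,h [ 9 12] | tray [-101.   -3.] | shaker [ 48. -41.]
px [214. 182.] area 53 w,h [9 8] | tray [-76.  49.] | shaker [  1. -13.]
px [210. 198.] area 138 w,h [24 13] | tray [ 2. 12.] | shaker [35. 57.]
px [193. 205.] area 45 w,h [8 7] | tray [ 17. -45.] | shaker [88. 67.]
```

View pics/n2.png

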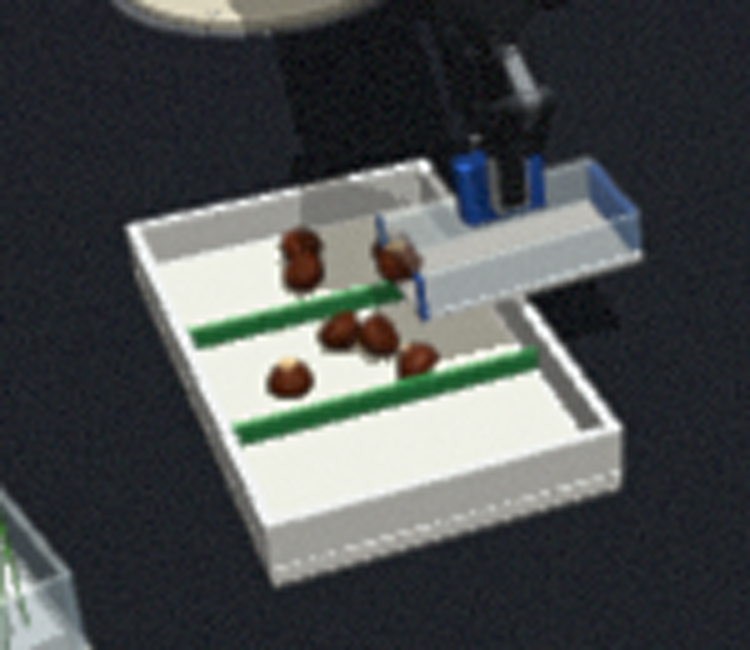

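The middle section now holds four nuts, at crop (340,330), (378,335), (418,358) and (290,378). Two are visible in the near section at (300,255), and a nut at the mouth lip (395,258) overlaps the third. Only one may be left in the shaker, so I'll move gently to the far section and count.

```bash
python3 -m jog '[{"x":0.1,"y":-0.019,"z":0,"ax":0,"ay":0,"az":0,"gripper":-1},{"x":0.2,"y":-0.037,"z":0,"ax":0,"ay":0,"az":0,"gripper":-1},{"x":0.3,"y":-0.056,"z":0,"ax":0,"ay":0,"az":0,"gripper":-1},{"x":0.35,"y":-0.065,"z":0,"ax":0,"ay":0,"az":0,"gripper":-1},{"x":0.35,"y":-0.065,"z":0,"ax":0,"ay":0,"az":0,"gripper":-1},{"x":0.35,"y":-0.065,"z":0,"ax":0,"ay":0,"az":0,"gripper":-1},{"x":0.3,"y":-0.056,"z":0,"ax":0,"ay":0,"az":0,"gripper":-1},{"x":0.25,"y":-0.047,"z":0,"ax":0,"ay":0,"az":0,"gripper":-1},{"x":0.15,"y":-0.028,"z":0,"ax":0,"ay":0,"az":0,"gripper":-1},{"x":0.1,"y":-0.019,"z":0,"ax":0,"ay":0,"az":0,"gripper":-1}]' >/dev/null; python3 nuts.py n3
```

```text
t 12.53 mouth [ 0.6496 -0.1929  0.0535] tray 0.1008 0.0302 tilt 3.0 TCP [ 0.6609 -0.131   0.0947]
px [195. 181.] area 81 w,h [ 8 12] | tray [-101.   -3.] | shaker [  47. -142.]
px [213. 179.] area 39 w,h [7 7] | tray [-90.  51.] | shaker [  -4. -126.]
px [207. 197.] area 101 w,h [16  9] | tray [-8.  5.] | shaker [ 39. -53.]
px [223. 201.] area 93 w,h [16  8] | tray [32. 39.] | shaker [  8. -13.]
px [193. 205.] area 45 w,h [8 7] | tray [ 17. -45.] | shaker [ 85. -33.]
```

View pics/n3.png

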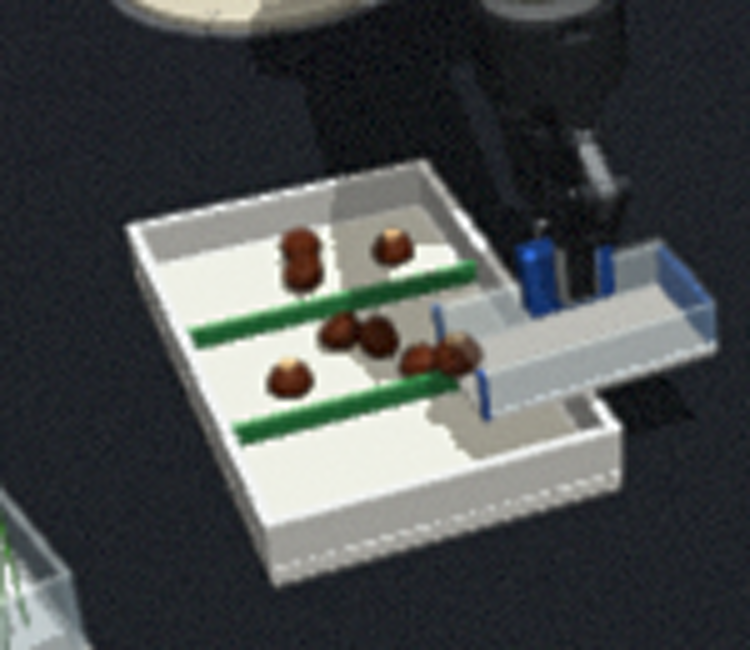

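Count: three near, four middle, one on the lip. I'll drop the lip nut in the far section, then use the emptied shaker's side wall to roll one middle nut over the 14 mm rib.

```bash
python3 -m jog '[{"x":-0.025,"y":-0.135,"z":0.185,"ax":0.0382,"ay":-0.0071,"az":0,"gripper":-1},{"x":-0.042,"y":-0.226,"z":0.232,"ax":0.0546,"ay":-0.0101,"az":0,"gripper":-1},{"x":-0.05,"y":-0.255,"z":0.19,"ax":0.0546,"ay":-0.0101,"az":0,"gripper":-1},{"x":0,"y":0,"z":0,"ax":0,"ay":0,"az":0,"gripper":-1},{"x":0,"y":0,"z":0,"ax":0,"ay":0,"az":0,"gripper":-1}]' >/dev/null; python3 nuts.py
python3 - <<'E'
from h import *
s=robot.observe(); print(s["q"])
c=viewer.capture("scene"); im=c["pixels"][190:215,185:240]
# expected pixels of C candidates
ex=np.array([.983,-.184]); ey=np.array([.184,.983]); C=np.array([.545,-.204])
for uv in [(203,196.5),(210.6,197),(218.6,201.6),(193,205.7)]:
    X=p2w(c,uv,.022)[:2]-C; print(uv,X@ex,X@ey)
E
```

```text
t 13.2 mouth [ 0.6493 -0.1913  0.054 ] tray 0.1002 0.0317 tilt 29.9 TCP [ 0.6559 -0.1544  0.1193]
px [195. 182.] area 83 w,h [ 9 12] | tray [-100.   -3.] | shaker [  43. -170.]
px [213. 179.] area 35 w,h [7 6] | tray [-89.  51.] | shaker [  -6. -122.]
px [207. 197.] area 98 w,h [16  9] | tray [-8.  4.] | shaker [ 36. -76.]
px [219. 202.] area 39 w,h [9 6] | tray [30. 27.] | shaker [ 16. -25.]
px [193. 206.] area 56 w,h [9 8] | tray [ 17. -44.] | shaker [ 83. -84.]
px [210. 216.] area 55 w,h [ 8 10] | tray [ 83. -15.] | shaker [54.  1.]
[-33.5315648   46.32353015  62.28822306  27.48204928  84.69758931
 -29.01750418]
(203, 196.5) -0.010388715381222786 -0.005517020670145524
(210.6, 197) 0.0011941846955353954 0.013581135934464415
(218.6, 201.6) 0.032400441567009136 0.02694446492744399
(193, 205.7) 0.021200482744620632 -0.04445866596627951
```

The last nut fell into the far section at tray (83, -15). The shaker is empty, with counts of 3, 4 and 1. Next I'll turn the tilted shaker 90° so its mouth faces the far rib, then use its lip like a spatula to tip nut C at (32, 27), which leans on that rib, over into the far section.

```bash
python3 -m jog '[{"x":-0.356,"y":0.018,"z":0.2,"ax":0,"ay":0,"az":0.0556,"gripper":-1},{"x":-0.356,"y":0.018,"z":0.2,"ax":0,"ay":0,"az":0.0556,"gripper":-1},{"x":-0.356,"y":0.018,"z":0,"ax":0,"ay":0,"az":0.0556,"gripper":-1},{"x":-0.356,"y":0.018,"z":0,"ax":0,"ay":0,"az":0.0556,"gripper":-1},{"x":-0.356,"y":0.018,"z":0,"ax":0,"ay":0,"az":0.0556,"gripper":-1},{"x":-0.356,"y":0.018,"z":0,"ax":0,"ay":0,"az":0.0556,"gripper":-1},{"x":-0.356,"y":0.018,"z":0,"ax":0,"ay":0,"az":0.0556,"gripper":-1},{"x":-0.356,"y":0.018,"z":0,"ax":0,"ay":0,"az":0.0556,"gripper":-1},{"x":-0.356,"y":0.018,"z":0,"ax":0,"ay":0,"az":0.0556,"gripper":-1},{"x":0,"y":0,"z":0,"ax":0,"ay":0,"az":0,"gripper":-1}]'; python3 nuts.py; python3 - <<'E'
from h import *
print(robot.observe()["q"].round(1) if hasattr(robot.observe()["q"],"round") else robot.observe()["q"], robot.observe()["tcp_rot"])
E
```

```text
time_s: 14.5
eef_pos: [0.5279, -0.147, 0.1358]
tcp_rot: [[-0.853, 0.179, -0.491], [0.154, 0.984, 0.091], [0.499, 0.002, -0.867]]
force: [0.5, 0.1, -2.5]
width: 0.0153
grip_force: 59.1
t 14.55 mouth [ 0.565  -0.1545  0.0703] tray 0.0106 0.0524 tilt 29.9 TCP [ 0.5282 -0.1478  0.1356]
px [195. 181.] area 85 w,h [ 9 13] | tray [-101.   -3.] | shaker [-16. -79.]
px [207. 197.] area 102 w,h [16  9] | tray [-8.  5.] | shaker [ 37. -62.]
px [219. 202.] area 41 w,h [9 6] | tray [29. 28.] | shaker [ 60. -36.]
px [193. 205.] area 46 w,h [8 7] | tray [ 16. -44.] | shaker [  52. -106.]
px [216. 215.] area 61 w,h [9 9] | tray [85.  2.] | shaker [ 96. -54.]
[ -24.6   43.3   65.3   -7.   100.5 -103.6] [[-0.85242948  0.18174353 -0.49023797]
 [ 0.1567436   0.98334469  0.09200362]
 [ 0.49879396  0.00158494 -0.86671914]]
```

```bash
python3 -m jog '[{"x":0,"y":0,"z":-0.3,"ax":0,"ay":0,"az":0,"gripper":-1},{"x":0,"y":0,"z":-0.3,"ax":0,"ay":0,"az":0,"gripper":-1},{"x":0,"y":0,"z":-0.3,"ax":0,"ay":0,"az":0,"gripper":-1},{"x":0,"y":0,"z":-0.25,"ax":0,"ay":0,"az":0,"gripper":-1},{"x":0,"y":0,"z":-0.15,"ax":0,"ay":0,"az":0,"gripper":-1},{"x":0,"y":0,"z":0,"ax":0,"ay":0,"az":0,"gripper":-1}]'|grep force; python3 nuts.py
python3 -m jog '[{"x":0.123,"y":-0.023,"z":0,"ax":0,"ay":0,"az":0,"gripper":-1},{"x":0.123,"y":-0.023,"z":0,"ax":0,"ay":0,"az":0,"gripper":-1},{"x":0,"y":0,"z":0,"ax":0,"ay":0,"az":0,"gripper":-1}]'|grep force; python3 nuts.py
```

```text
force: [-0.0, 0.3, -2.7]
grip_force: 59.2
t 15.35 mouth [ 0.5641 -0.1554  0.0174] tray 0.0099 0.0513 tilt 30.0 TCP [ 0.5274 -0.1489  0.0828]
px [195. 182.] area 84 w,h [ 9 12] | tray [-100.   -3.] | shaker [-66. -67.]
px [204. 197.] area 97 w,h [15 10] | tray [-8. -4.] | shaker [-10. -59.]
px [219. 202.] area 41 w,h [9 6] | tray [30. 28.] | shaker [ 14. -22.]
px [193. 205.] area 48 w,h [9 7] | tray [ 17. -44.] | shaker [  5. -96.]
px [217. 215.] area 59 w,h [9 9] | tray [86.  2.] | shaker [ 51. -41.]
force: [0.1, 0.0, -3.0]
grip_force: 59.3
t 15.78 mouth [ 0.5744 -0.1573  0.0177] tray 0.0203 0.0513 tilt 30.0 TCP [ 0.5376 -0.1507  0.083 ]
px [195. 182.] area 82 w,h [ 9 12] | tray [-101.   -3.] | shaker [-72. -69.]
px [203. 199.] area 99 w,h [13 13] | tray [  0. -10.] | shaker [-11. -65.]
px [219. 202.] area 36 w,h [8 6] | tray [30. 29.] | shaker [  8. -23.]
px [193. 205.] area 47 w,h [9 7] | tray [ 17. -44.] | shaker [ -1. -97.]
px [217. 215.] area 60 w,h [8 9] | tray [85.  3.] | shaker [ 44. -43.]
```

```bash
python3 -m jog '[{"x":0.1,"y":-0.019,"z":0,"ax":0,"ay":0,"az":0,"gripper":-1},{"x":0.1,"y":-0.019,"z":0,"ax":0,"ay":0,"az":0,"gripper":-1},{"x":0,"y":0,"z":0,"ax":0,"ay":0,"az":0,"gripper":-1}]'|grep force; python3 nuts.py
python3 -m jog '[{"x":0.1,"y":-0.019,"z":0,"ax":0,"ay":0,"az":0,"gripper":-1},{"x":0,"y":0,"z":0,"ax":0,"ay":0,"az":0,"gripper":-1}]'|grep force; python3 nuts.py
python3 - <<'E'
from h import *
c=viewer.capture("scene"); show(c,"n4",(185,165,64,56),8)
E
```

```text
force: [-0.2, 0.7, -2.3]
grip_force: 59.3
t 16.2 mouth [ 0.5824 -0.1588  0.0177] tray 0.0284 0.0513 tilt 30.0 TCP [ 0.5456 -0.1522  0.083 ]
px [195. 182.] area 82 w,h [ 9 12] | tray [-101.   -3.] | shaker [-77. -70.]
px [203. 199.] area 101 w,h [12 13] | tray [ -0. -10.] | shaker [-17. -66.]
px [222. 201.] area 33 w,h [9 6] | tray [31. 36.] | shaker [  3. -17.]
px [193. 205.] area 45 w,h [8 7] | tray [ 17. -45.] | shaker [ -6. -98.]
px [216. 215.] area 62 w,h [9 9] | tray [85.  2.] | shaker [ 39. -44.]
force: [0.0, -0.3, -2.9]
grip_force: 59.2
t 16.5 mouth [ 0.5863 -0.1595  0.0178] tray 0.0324 0.0513 tilt 30.0 TCP [ 0.5496 -0.1529  0.0831]
px [195. 182.] area 83 w,h [ 9 12] | tray [-101.   -3.] | shaker [-79. -70.]
px [203. 199.] area 102 w,h [12 13] | tray [ -1. -10.] | shaker [-20. -66.]
px [222. 201.] area 33 w,h [8 6] | tray [32. 36.] | shaker [  1. -17.]
px [193. 205.] area 45 w,h [8 7] | tray [ 17. -45.] | shaker [ -9. -99.]
px [216. 215.] area 60 w,h [8 9] | tray [85.  2.] | shaker [ 36. -44.]
```

```bash
python3 -m jog '[{"x":0.1,"y":-0.019,"z":0.05,"ax":0,"ay":0,"az":0,"gripper":-1},{"x":0.05,"y":-0.009,"z":0.1,"ax":0,"ay":0,"az":0,"gripper":-1},{"x":0,"y":0,"z":0,"ax":0,"ay":0,"az":0,"gripper":-1}]'|grep force; python3 nuts.py
python3 -m jog '[{"x":0.05,"y":-0.009,"z":0.15,"ax":0,"ay":0,"az":0,"gripper":-1},{"x":0,"y":0,"z":0,"ax":0,"ay":0,"az":0,"gripper":-1}]'|grep force; python3 nuts.py n4
```

```text
force: [-5.0, 1.3, -1.0]
grip_force: 59.1
t 16.98 mouth [ 0.5919 -0.1606  0.024 ] tray 0.0381 0.0513 tilt 30.1 TCP [ 0.5552 -0.154   0.0893]
px [195. 182.] area 83 w,h [ 9 12] | tray [-101.   -3.] | shaker [-77. -72.]
px [203. 199.] area 100 w,h [12 13] | tray [ -0. -10.] | shaker [-18. -68.]
px [222. 200.] area 46 w,h [8 7] | tray [26. 39.] | shaker [ -1. -17.]
px [193. 205.] area 45 w,h [8 7] | tray [ 17. -45.] | shaker [  -7. -100.]
px [216. 215.] area 61 w,h [9 9] | tray [84.  2.] | shaker [ 37. -46.]
force: [-0.6, 0.1, -2.5]
grip_force: 59.2
t 17.27 mouth [ 0.5952 -0.1613  0.0304] tray 0.0414 0.0512 tilt 29.8 TCP [ 0.5582 -0.1546  0.0956]
px [195. 182.] area 83 w,h [ 9 12] | tray [-101.   -3.] | shaker [-73. -73.]
px [203. 199.] area 103 w,h [12 13] | tray [ -1. -10.] | shaker [-14. -70.]
px [223. 199.] area 53 w,h [8 8] | tray [24. 41.] | shaker [  2. -17.]
px [193. 205.] area 44 w,h [8 7] | tray [ 17. -45.] | shaker [  -3. -101.]
px [216. 215.] area 63 w,h [10  9] | tray [85.  2.] | shaker [ 41. -48.]
```

View pics/n4.png

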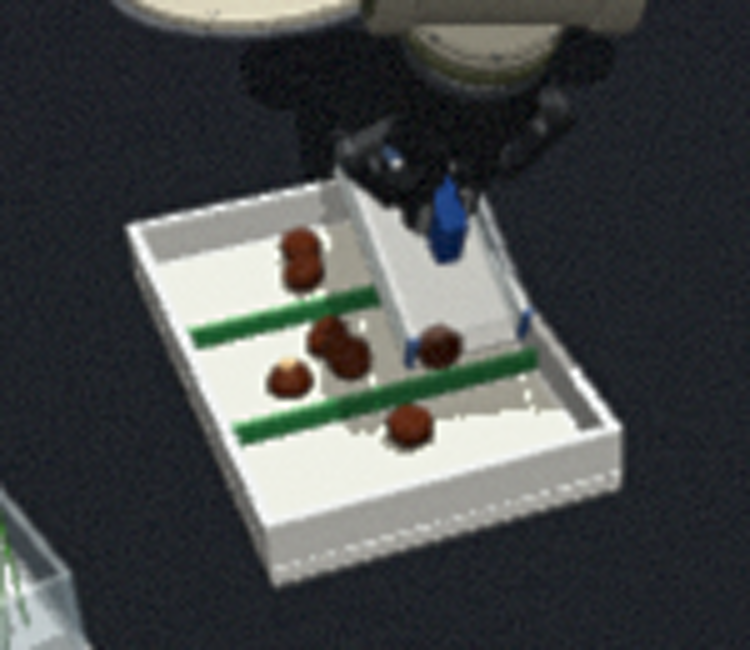

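The last picture shows nut C at (440,345), riding on the lip against the rib, with the others unchanged. I'll lift clear of the rib top and carry on over it.

```bash
python3 -m jog '[{"x":0.05,"y":-0.009,"z":0.1,"ax":0,"ay":0,"az":0,"gripper":-1},{"x":0.05,"y":-0.009,"z":0.07,"ax":0,"ay":0,"az":0,"gripper":-1},{"x":0.07,"y":-0.013,"z":0,"ax":0,"ay":0,"az":0,"gripper":-1}]'|grep force; python3 nuts.py
python3 -m jog '[{"x":0.12,"y":-0.022,"z":0.02,"ax":0,"ay":0,"az":0,"gripper":-1},{"x":0.12,"y":-0.022,"z":0,"ax":0,"ay":0,"az":0,"gripper":-1}]'|grep force; python3 nuts.py
```

```text
force: [0.7, -0.3, -2.2]
grip_force: 59.2
t 17.7 mouth [ 0.6015 -0.1623  0.0367] tray 0.0479 0.0514 tilt 30.0 TCP [ 0.5648 -0.1557  0.102 ]
px [195. 182.] area 83 w,h [ 9 12] | tray [-101.   -3.] | shaker [-71. -75.]
px [203. 199.] area 101 w,h [12 13] | tray [ -0. -10.] | shaker [-12. -72.]
px [223. 198.] area 49 w,h [8 8] | tray [20. 44.] | shaker [  0. -17.]
px [193. 205.] area 44 w,h [8 7] | tray [ 17. -45.] | shaker [  -2. -103.]
px [217. 215.] area 64 w,h [10  9] | tray [85.  3.] | shaker [ 42. -50.]
force: [-0.1, 0.0, -2.6]
grip_force: 59.2
t 18.0 mouth [ 0.6114 -0.1641  0.0373] tray 0.0579 0.0514 tilt 30.0 TCP [ 0.5746 -0.1575  0.1026]
px [195. 182.] area 83 w,h [ 9 12] | tray [-101.   -3.] | shaker [-76. -77.]
px [202. 199.] area 102 w,h [12 13] | tray [ -1. -10.] | shaker [-19. -73.]
px [224. 200.] area 50 w,h [8 8] | tray [30. 44.] | shaker [  1. -17.]
px [193. 205.] area 45 w,h [8 7] | tray [ 17. -45.] | shaker [  -8. -104.]
px [217. 215.] area 61 w,h [10  9] | tray [86.  3.] | shaker [ 36. -51.]
```

The nut rides in the mouth, so I'll carry it over the far section and pour it.

```bash
python3 -m jog '[{"x":0.2,"y":-0.037,"z":0.05,"ax":0,"ay":0,"az":0,"gripper":-1},{"x":0.25,"y":-0.047,"z":0.1,"ax":0,"ay":0,"az":0,"gripper":-1},{"x":0.25,"y":-0.047,"z":0.1,"ax":0,"ay":0,"az":0,"gripper":-1},{"x":0.15,"y":-0.028,"z":0,"ax":0,"ay":0,"az":0,"gripper":-1}]'|grep force; python3 nuts.py
python3 -m jog '[{"x":0.15,"y":-0.028,"z":0.1,"ax":0.008,"ay":0.043,"az":0,"gripper":-1},{"x":0.15,"y":-0.028,"z":0.08,"ax":0.008,"ay":0.043,"az":0,"gripper":-1},{"x":0,"y":0,"z":0,"ax":0,"ay":0,"az":0,"gripper":-1},{"x":0,"y":0,"z":0,"ax":0,"ay":0,"az":0,"gripper":-1}]'|grep force; python3 nuts.py
```

```text
force: [-1.0, -0.4, -2.3]
grip_force: 59.2
t 18.55 mouth [ 0.6453 -0.1705  0.047 ] tray 0.0924 0.0514 tilt 30.0 TCP [ 0.6085 -0.1639  0.1124]
px [195. 181.] area 81 w,h [ 8 12] | tray [-101.   -3.] | shaker [-88. -82.]
px [210. 180.] area 6 w,h [3 4] | tray [-87.  41.] | shaker [-80. -41.]
px [202. 199.] area 104 w,h [12 13] | tray [ -1. -10.] | shaker [-32. -79.]
px [228. 204.] area 57 w,h [8 9] | tray [53. 49.] | shaker [  1. -17.]
px [193. 205.] area 45 w,h [8 7] | tray [ 17. -45.] | shaker [ -22. -109.]
px [217. 215.] area 60 w,h [10  9] | tray [86.  2.] | shaker [ 22. -58.]
force: [0.5, 0.9, -2.5]
grip_force: 59.3
t 19.1 mouth [ 0.6381 -0.1694  0.0489] tray 0.0851 0.0511 tilt 45.4 TCP [ 0.6197 -0.1662  0.1218]
px [195. 181.] area 81 w,h [ 8 12] | tray [-101.   -3.] | shaker [-77. -86.]
px [211. 180.] area 13 w,h [3 6] | tray [-89.  44.] | shaker [-71. -43.]
px [202. 199.] area 102 w,h [12 13] | tray [ -1. -10.] | shaker [-25. -80.]
px [228. 204.] area 48 w,h [9 8] | tray [49. 48.] | shaker [  3. -17.]
px [193. 205.] area 45 w,h [8 7] | tray [ 17. -45.] | shaker [ -16. -109.]
px [217. 215.] area 60 w,h [10  8] | tray [85.  3.] | shaker [ 24. -55.]
```

The nut is jammed in the mouth even at 45°, so I'll shake it out along the shaker axis above the far section.

```bash
python3 -m jog '[{"x":-0.43,"y":0.08,"z":0.44,"ax":0,"ay":0,"az":0,"gripper":-1},{"x":0.43,"y":-0.08,"z":-0.44,"ax":0,"ay":0,"az":0,"gripper":-1},{"x":-0.43,"y":0.08,"z":0.44,"ax":0,"ay":0,"az":0,"gripper":-1},{"x":0.43,"y":-0.08,"z":-0.44,"ax":0,"ay":0,"az":0,"gripper":-1},{"x":-0.43,"y":0.08,"z":0.44,"ax":0,"ay":0,"az":0,"gripper":-1},{"x":0.43,"y":-0.08,"z":-0.44,"ax":0,"ay":0,"az":0,"gripper":-1},{"x":0,"y":0,"z":0,"ax":0,"ay":0,"az":0,"gripper":-1}]'|grep force; python3 nuts.py
```

```text
force: [0.0, -0.6, -2.7]
grip_force: 59.3
t 20.02 mouth [ 0.6381 -0.1694  0.0485] tray 0.0851 0.0512 tilt 45.4 TCP [ 0.6198 -0.1662  0.1214]
px [195. 181.] area 81 w,h [ 8 12] | tray [-101.   -3.] | shaker [-77. -86.]
px [211. 180.] area 13 w,h [3 6] | tray [-89.  44.] | shaker [-71. -43.]
px [203. 199.] area 101 w,h [12 13] | tray [ -0. -10.] | shaker [-26. -79.]
px [228. 203.] area 49 w,h [9 8] | tray [49. 49.] | shaker [  2. -16.]
px [193. 205.] area 45 w,h [8 7] | tray [ 17. -45.] | shaker [ -16. -109.]
px [217. 215.] area 59 w,h [10  9] | tray [86.  3.] | shaker [ 24. -55.]
```

Still jammed. Next I'll level the shaker low inside the tray with its mouth toward the far wall, and push the protruding nut back in against that wall so it can lie flat.

```bash
python3 -m jog '[{"x":0,"y":0,"z":-0.25,"ax":-0.0091,"ay":-0.0492,"az":0,"gripper":-1},{"x":0,"y":0,"z":-0.25,"ax":-0.0091,"ay":-0.0492,"az":0,"gripper":-1},{"x":0,"y":0,"z":-0.25,"ax":-0.0091,"ay":-0.0492,"az":0,"gripper":-1},{"x":0,"y":0,"z":-0.23,"ax":-0.0091,"ay":-0.0492,"az":0,"gripper":-1},{"x":0,"y":0,"z":-0.23,"ax":-0.0091,"ay":-0.0492,"az":0,"gripper":-1},{"x":0,"y":0,"z":0,"ax":0,"ay":0,"az":0,"gripper":-1}]'|grep force; python3 nuts.py
python3 -m jog '[{"x":0.1,"y":-0.019,"z":0,"ax":0,"ay":0,"az":0,"gripper":-1},{"x":0,"y":0,"z":0,"ax":0,"ay":0,"az":0,"gripper":-1}]'|grep force; python3 nuts.py
```

```text
force: [0.9, -0.1, -1.8]
grip_force: 59.2
t 20.82 mouth [ 0.6828 -0.1776  0.0354] tray 0.1306 0.0513 tilt 0.6 TCP [ 0.6192 -0.166   0.074 ]
px [195. 182.] area 83 w,h [ 9 12] | tray [-101.   -3.] | shaker [-192.  -63.]
px [212. 179.] area 31 w,h [7 7] | tray [-90.  49.] | shaker [-182.  -12.]
px [202. 199.] area 103 w,h [13 12] | tray [ -0. -11.] | shaker [-97. -70.]
px [193. 205.] area 46 w,h [8 7] | tray [ 16. -44.] | shaker [ -81. -103.]
px [233. 213.] area 69 w,h [ 9 10] | tray [97. 46.] | shaker [ -4. -16.]
px [217. 215.] area 63 w,h [9 9] | tray [86.  3.] | shaker [-15. -57.]
force: [0.4, 0.4, -2.3]
grip_force: 59.2
t 21.12 mouth [ 0.6881 -0.1785  0.0329] tray 0.136 0.0514 tilt 0.6 TCP [ 0.6245 -0.167   0.0715]
px [195. 182.] area 84 w,h [ 9 12] | tray [-100.   -3.] | shaker [-201.  -62.]
px [212. 180.] area 23 w,h [6 6] | tray [-88.  47.] | shaker [-189.  -13.]
px [202. 199.] area 102 w,h [13 13] | tray [ -0. -11.] | shaker [-106.  -69.]
px [193. 205.] area 47 w,h [8 7] | tray [ 16. -44.] | shaker [ -90. -102.]
px [217. 215.] area 60 w,h [9 9] | tray [85.  3.] | shaker [-24. -56.]
px [234. 215.] area 66 w,h [9 9] | tray [107.  44.] | shaker [ -3. -16.]
```

```bash
for i in 1 2; do python3 -m jog '[{"x":0.1,"y":-0.019,"z":0,"ax":0,"ay":0,"az":0,"gripper":-1},{"x":0,"y":0,"z":0,"ax":0,"ay":0,"az":0,"gripper":-1}]'|grep "^force"; python3 nuts.py | grep -E "^t|px \[2[23]"; done
```

```text
force: [0.4, 0.1, -1.8]
t 21.43 mouth [ 0.6915 -0.1791  0.0327] tray 0.1395 0.0514 tilt 0.6 TCP [ 0.628  -0.1676  0.0713]
px [235. 216.] area 61 w,h [9 9] | tray [111.  45.] | shaker [ -3. -16.]
force: [-2.3, 0.6, -2.9]
t 21.73 mouth [ 0.6952 -0.1798  0.0327] tray 0.1432 0.0514 tilt 0.6 TCP [ 0.6316 -0.1683  0.0713]
px [235. 216.] area 55 w,h [9 8] | tray [112.  44.] | shaker [ -5. -16.]
```

The nut has touched the wall and is starting to move in, so I'll push a little further.

```bash
python3 -m jog '[{"x":0.1,"y":-0.019,"z":0,"ax":0,"ay":0,"az":0,"gripper":-1},{"x":0,"y":0,"z":0,"ax":0,"ay":0,"az":0,"gripper":-1}]'|grep "^force"; python3 nuts.py | grep -E "^t|px \[2[23]"
```

```text
force: [-4.3, 0.2, -1.3]
t 22.02 mouth [ 0.6987 -0.1804  0.0325] tray 0.1468 0.0514 tilt 0.7 TCP [ 0.6353 -0.1689  0.0712]
px [235. 216.] area 52 w,h [9 8] | tray [113.  45.] | shaker [ -9. -15.]
```

```bash
python3 -m jog '[{"x":-0.2,"y":0.037,"z":0.2,"ax":0,"ay":0,"az":0,"gripper":-1},{"x":-0.13,"y":0.025,"z":0.34,"ax":0.0081,"ay":0.0437,"az":0,"gripper":-1},{"x":-0.13,"y":0.025,"z":0.34,"ax":0.0081,"ay":0.0437,"az":0,"gripper":-1},{"x":-0.13,"y":0.025,"z":0.34,"ax":0.0081,"ay":0.0437,"az":0,"gripper":-1},{"x":0,"y":0,"z":0,"ax":0.0081,"ay":0.0437,"az":0,"gripper":-1},{"x":0,"y":0,"z":0,"ax":0,"ay":0,"az":0,"gripper":-1},{"x":0,"y":0,"z":0,"ax":0,"ay":0,"az":0,"gripper":-1}]'|grep "^force"; python3 nuts.py
```

```text
force: [0.1, 0.7, -2.0]
t 22.95 mouth [ 0.6464 -0.1708  0.0546] tray 0.0935 0.0513 tilt 32.4 TCP [ 0.6123 -0.1647  0.1214]
px [195. 181.] area 81 w,h [ 8 12] | tray [-101.   -3.] | shaker [-80. -84.]
px [211. 180.] area 9 w,h [3 5] | tray [-88.  43.] | shaker [-73. -42.]
px [203. 199.] area 103 w,h [12 13] | tray [ -1. -10.] | shaker [-26. -80.]
px [228. 201.] area 48 w,h [8 9] | tray [38. 54.] | shaker [ -3. -16.]
px [193. 205.] area 45 w,h [8 7] | tray [ 17. -45.] | shaker [ -16. -111.]
px [217. 215.] area 60 w,h [10  8] | tray [85.  3.] | shaker [ 26. -59.]
```

```bash
python3 -m jog '[{"x":0.09,"y":-0.007,"z":-0.3,"ax":-0.0068,"ay":-0.0366,"az":0,"gripper":-1},{"x":0.09,"y":-0.007,"z":-0.35,"ax":-0.0068,"ay":-0.0366,"az":0,"gripper":-1},{"x":0.09,"y":-0.007,"z":-0.35,"ax":-0.0068,"ay":-0.0366,"az":0,"gripper":-1},{"x":0,"y":0,"z":-0.23,"ax":0,"ay":0,"az":0,"gripper":-1},{"x":0,"y":0,"z":0,"ax":0,"ay":0,"az":0,"gripper":-1}]'|grep "^force"; python3 nuts.py
python3 -m jog '[{"x":0.14,"y":-0.026,"z":0,"ax":0,"ay":0,"az":0,"gripper":-1},{"x":0.14,"y":-0.026,"z":0,"ax":0,"ay":0,"az":0,"gripper":-1},{"x":0,"y":0,"z":0,"ax":0,"ay":0,"az":0,"gripper":-1}]'|grep "^force"; python3 nuts.py | grep -E "^t|px \[2[23]"
python3 -m jog '[{"x":0.1,"y":-0.019,"z":0,"ax":0,"ay":0,"az":0,"gripper":-1},{"x":0,"y":0,"z":0,"ax":0,"ay":0,"az":0,"gripper":-1}]'|grep "^force"; python3 nuts.py | grep -E "^t|px \[2[23]"
```

```text
force: [-0.3, 1.1, -2.9]
t 23.62 mouth [ 0.6776 -0.1754  0.0203] tray 0.1251 0.0525 tilt 12.5 TCP [ 0.6232 -0.1656  0.0714]
px [195. 182.] area 83 w,h [ 9 12] | tray [-101.   -3.] | shaker [-164.  -70.]
px [211. 180.] area 11 w,h [4 4] | tray [-91.  45.] | shaker [-157.  -25.]
px [203. 199.] area 101 w,h [12 13] | tray [ -1. -10.] | shaker [-91. -72.]
px [193. 205.] area 44 w,h [8 7] | tray [ 17. -45.] | shaker [ -78. -104.]
px [217. 215.] area 63 w,h [10  9] | tray [85.  3.] | shaker [-25. -55.]
px [233. 216.] area 53 w,h [9 8] | tray [111.  40.] | shaker [ -5. -16.]
force: [-0.5, -0.1, -1.7]
t 24.05 mouth [ 0.6888 -0.1774  0.0198] tray 0.1365 0.0526 tilt 12.5 TCP [ 0.6344 -0.1676  0.0708]
px [234. 218.] area 30 w,h [8 6] | tray [118.  41.] | shaker [ -9. -15.]
force: [0.6, -0.5, -1.1]
t 24.35 mouth [ 0.6927 -0.1782  0.02  ] tray 0.1404 0.0526 tilt 12.5 TCP [ 0.6383 -0.1683  0.0711]
px [235. 218.] area 25 w,h [8 5] | tray [119.  42.] | shaker [-11. -15.]
```

```bash
for i in 1 2; do python3 -m jog '[{"x":0.08,"y":-0.015,"z":0,"ax":0,"ay":0,"az":0,"gripper":-1},{"x":0,"y":0,"z":0,"ax":0,"ay":0,"az":0,"gripper":-1}]'|grep "^force"; python3 nuts.py | grep -E "^t|px \[2[23]"; done
```

```text
force: [0.1, 0.4, -2.5]
t 24.65 mouth [ 0.6959 -0.1787  0.02  ] tray 0.1437 0.0526 tilt 12.5 TCP [ 0.6415 -0.1689  0.071 ]
px [235. 218.] area 18 w,h [8 4] | tray [121.  42.] | shaker [-12. -15.]
force: [-8.2, 2.7, 1.6]
t 24.95 mouth [ 0.6975 -0.179   0.0198] tray 0.1453 0.0526 tilt 12.8 TCP [ 0.6433 -0.1692  0.0711]
px [235. 218.] area 17 w,h [8 4] | tray [121.  43.] | shaker [-14. -14.]
```

```bash
python3 -m jog '[{"x":-0.2,"y":0.037,"z":0.2,"ax":0,"ay":0,"az":0,"gripper":-1},{"x":-0.3,"y":0.056,"z":0.3,"ax":0,"ay":0,"az":0,"gripper":-1},{"x":-0.3,"y":0.056,"z":0.3,"ax":0,"ay":0,"az":0,"gripper":-1},{"x":0,"y":0,"z":0.2,"ax":0.0101,"ay":0.0546,"az":0,"gripper":-1},{"x":0,"y":0,"z":0.2,"ax":0.0101,"ay":0.0546,"az":0,"gripper":-1},{"x":0,"y":0,"z":0,"ax":0,"ay":0,"az":0,"gripper":-1}]'|grep "^force"; python3 nuts.py| grep -E "^t|px \[2[23]"
cat > tri.py <<'E'
from h import *
s=robot.observe(); R=np.array(s["tcp_rot"]); T=np.array(s["eef_pos"])
A=np.array([-R[:,0],-R[:,1]*0,-R[:,2]]); A[1]=np.cross(A[2],A[0]); m=T+.065*A[0]+.0379*R[:,2]
rays=[]
for n in ("wrist","scene"):
    c=viewer.capture(n); o=-np.array(c["R"]).T@c["t"]
    hsv=cv2.cvtColor(c["pixels"],cv2.COLOR_BGR2HSV); bm=cv2.inRange(hsv,(0,50,25),(22,255,220))
    P=w2p(c,m); print(n,"mouth px",P.round(0),[w2p(c,m+A.T@np.array(k)).round(0).tolist() for k in [(0,-.035,-.004),(0,.035,-.004),(0,-.035,.03),(0,.035,.03)]])
    k,l,st,ce=cv2.connectedComponentsWithStats(bm)
    for i in range(1,k):
        if st[i,4]>=15 and np.linalg.norm(ce[i]-P)<(200 if n=="wrist" else 25):
            d=p2w(c,ce[i],0)-o; print(st[i],ce[i].round(1),"at shaker z 4/13/22 above floor:",[((A@(o+d*(((m+h*A[2]-o)@A[2])/(d@A[2]))-m))*1000).round(0).tolist() for h in (.004,.013,.022)])
    if n=="wrist": cv2.imwrite("pics/wtri.png",c["pixels"])
E
python3 tri.py
```

```text
force: [0.1, 0.6, -2.9]
t 25.75 mouth [ 0.6472 -0.1697  0.0508] tray 0.0942 0.0525 tilt 32.3 TCP [ 0.6131 -0.1637  0.1176]
px [229. 202.] area 47 w,h [8 8] | tray [44. 53.] | shaker [ -2. -16.]
wrist mouth px [257. 305.] [[208.0, 301.0], [306.0, 301.0], [199.0, 337.0], [314.0, 337.0]]
[ 170  159   24   57 1078] [182.5 187.6] at shaker z 4/13/22 above floor: [[-87.0, -45.0, 4.0], [-90.0, -43.0, 13.0], [-92.0, -41.0, 22.0]]
[135 186  31  30 624] [150.8 201.3] at shaker z 4/13/22 above floor: [[-78.0, -66.0, 4.0], [-81.0, -62.0, 13.0], [-84.0, -59.0, 22.0]]
[233 305  10  25 155] [236.5 318.6] at shaker z 4/13/22 above floor: [[8.0, -14.0, 4.0], [1.0, -14.0, 13.0], [-6.0, -13.0, 22.0]]
scene mouth px [235. 203.] [[222.0, 207.0], [246.0, 200.0], [224.0, 201.0], [249.0, 195.0]]
[225 197   8   9  51] [228.8 201.1] at shaker z 4/13/22 above floor: [[-7.0, -15.0, 4.0], [-3.0, -17.0, 13.0], [-0.0, -20.0, 22.0]]
[212 211  10   9  66] [216.6 214.8] at shaker z 4/13/22 above floor: [[22.0, -58.0, 4.0], [25.0, -61.0, 13.0], [28.0, -63.0, 22.0]]
```

```bash
python3 -m jog '[{"x":0.175,"y":-0.033,"z":-0.1,"ax":-0.0081,"ay":-0.0437,"az":0,"gripper":-1},{"x":0.175,"y":-0.033,"z":-0.2,"ax":-0.0081,"ay":-0.0437,"az":0,"gripper":-1},{"x":0.175,"y":-0.033,"z":-0.2,"ax":-0.0081,"ay":-0.0437,"az":0,"gripper":-1},{"x":0.12,"y":-0.022,"z":0,"ax":0,"ay":0,"az":0,"gripper":-1},{"x":0.08,"y":-0.015,"z":0,"ax":0,"ay":0,"az":0,"gripper":-1},{"x":0,"y":0,"z":0,"ax":0,"ay":0,"az":0,"gripper":-1}]'|grep "^force"; python3 nuts.py| grep -E "^t|px \[2[234]"; python3 tri.py | grep -A3 scene
```

```text
force: [1.2, -0.3, -2.4]
t 26.65 mouth [ 0.6998 -0.1796  0.0518] tray 0.1477 0.0525 tilt 8.5 TCP [ 0.6421 -0.1691  0.0989]
px [235. 211.] area 63 w,h [8 9] | tray [92. 55.] | shaker [ -6. -16.]
scene mouth px [242. 213.] [[229.0, 218.0], [254.0, 211.0], [229.0, 208.0], [255.0, 201.0]]
[232 207   9  10  66] [235.5 211.2] at shaker z 4/13/22 above floor: [[-9.0, -14.0, 4.0], [-1.0, -18.0, 13.0], [8.0, -21.0, 22.0]]
```

```bash
python3 -m jog '[{"x":0.012,"y":-0.002,"z":-0.15,"ax":0,"ay":0,"az":0,"gripper":-1},{"x":0,"y":0,"z":-0.1,"ax":0,"ay":0,"az":0,"gripper":-1},{"x":0,"y":0,"z":0,"ax":0,"ay":0,"az":0,"gripper":-1}]'|grep "^force"; python3 nuts.py| grep -E "^t|px \[2[234]"
for i in 1 2 3; do python3 -m jog '[{"x":0,"y":0,"z":-0.06,"ax":0,"ay":0,"az":0,"gripper":-1},{"x":0,"y":0,"z":0,"ax":0,"ay":0,"az":0,"gripper":-1}]'|grep "^force"; python3 nuts.py| grep -E "^t|px \[2[234]"; done
```

```text
force: [-0.0, -0.8, -1.9]
t 27.18 mouth [ 0.6998 -0.1795  0.0417] tray 0.1476 0.0526 tilt 8.5 TCP [ 0.642  -0.169   0.0888]
px [236. 214.] area 62 w,h [ 9 10] | tray [106.  50.] | shaker [ -5. -16.]
force: [-0.6, 0.2, -3.1]
t 27.48 mouth [ 0.6998 -0.1795  0.0396] tray 0.1477 0.0525 tilt 8.5 TCP [ 0.6421 -0.1691  0.0867]
px [236. 215.] area 61 w,h [9 9] | tray [107.  49.] | shaker [ -6. -16.]
force: [-1.7, 0.6, 0.1]
t 27.77 mouth [ 0.6998 -0.1796  0.0375] tray 0.1477 0.0525 tilt 8.5 TCP [ 0.642  -0.1691  0.0846]
px [235. 215.] area 57 w,h [9 8] | tray [110.  48.] | shaker [ -7. -16.]
force: [-6.1, 1.5, 10.7]
t 28.07 mouth [ 0.7002 -0.1798  0.0367] tray 0.1481 0.0524 tilt 8.4 TCP [ 0.6424 -0.1693  0.0836]
px [235. 216.] area 58 w,h [9 8] | tray [110.  47.] | shaker [ -7. -16.]
```

Contact came at the expected height, with the wall top pressing the nut's lower rim upward. I'll press a little more, then check.

```bash
for i in 1 2; do python3 -m jog '[{"x":0,"y":0,"z":-0.06,"ax":0,"ay":0,"az":0,"gripper":-1},{"x":0,"y":0,"z":0,"ax":0,"ay":0,"az":0,"gripper":-1}]'|grep "^force"; python3 nuts.py| grep -E "^t|px \[2[234]"; done
```

```text
force: [-0.6, 0.6, -2.3]
t 28.38 mouth [ 0.6997 -0.1794  0.0317] tray 0.1476 0.0526 tilt 8.5 TCP [ 0.642  -0.169   0.0788]
px [236. 216.] area 52 w,h [8 8] | tray [110.  48.] | shaker [-12. -14.]
force: [-0.5, 0.3, -2.3]
t 28.68 mouth [ 0.6997 -0.1794  0.0295] tray 0.1475 0.0526 tilt 8.5 TCP [ 0.6419 -0.169   0.0766]
px [235. 216.] area 48 w,h [8 8] | tray [112.  47.] | shaker [-13. -14.]
```

It snapped free and moved inwards. Now I'll back off and pour.

```bash
python3 -m jog '[{"x":-0.1,"y":0.019,"z":0.3,"ax":0,"ay":0,"az":0,"gripper":-1},{"x":-0.18,"y":0.034,"z":0.3,"ax":0.008,"ay":0.043,"az":0,"gripper":-1},{"x":-0.18,"y":0.034,"z":0.3,"ax":0.009,"ay":0.05,"az":0,"gripper":-1},{"x":-0.18,"y":0.034,"z":0.25,"ax":0.009,"ay":0.05,"az":0,"gripper":-1},{"x":0,"y":0,"z":0,"ax":0,"ay":0,"az":0,"gripper":-1},{"x":0,"y":0,"z":0,"ax":0,"ay":0,"az":0,"gripper":-1}]'|grep "^force"; python3 nuts.py; python3 -m jog '[{"x":0,"y":0,"z":0,"ax":0,"ay":0,"az":0,"gripper":-1},{"x":0,"y":0,"z":0,"ax":0,"ay":0,"az":0,"gripper":-1}]'|grep "^force"; python3 nuts.py
```

```text
force: [0.3, -0.0, -1.8]
t 29.48 mouth [ 0.6483 -0.1701  0.0559] tray 0.0953 0.0524 tilt 34.4 TCP [ 0.6166 -0.1643  0.1239]
px [195. 181.] area 81 w,h [ 8 12] | tray [-101.   -3.] | shaker [-79. -87.]
px [211. 180.] area 15 w,h [4 6] | tray [-89.  45.] | shaker [-73. -43.]
px [203. 199.] area 101 w,h [12 13] | tray [ -0. -10.] | shaker [-25. -82.]
px [229. 199.] area 49 w,h [8 8] | tray [28. 59.] | shaker [ -9. -15.]
px [193. 205.] area 45 w,h [8 7] | tray [ 17. -45.] | shaker [ -16. -112.]
px [217. 215.] area 60 w,h [10  9] | tray [85.  2.] | shaker [ 26. -60.]
force: [0.3, 0.3, -2.2]
t 29.77 mouth [ 0.648  -0.17    0.0555] tray 0.095 0.0524 tilt 34.6 TCP [ 0.6165 -0.1643  0.1236]
px [195. 181.] area 81 w,h [ 8 12] | tray [-101.   -3.] | shaker [-79. -87.]
px [211. 180.] area 14 w,h [3 6] | tray [-90.  45.] | shaker [-73. -43.]
px [203. 199.] area 104 w,h [12 13] | tray [ -1. -10.] | shaker [-26. -82.]
px [229. 199.] area 49 w,h [8 8] | tray [28. 59.] | shaker [ -9. -15.]
px [193. 205.] area 45 w,h [8 7] | tray [ 17. -45.] | shaker [ -16. -112.]
px [217. 215.] area 57 w,h [10  8] | tray [86.  2.] | shaker [ 26. -60.]
```

```bash
python3 tri.py; python3 -m jog '[{"x":0.15,"y":-0.028,"z":0.06,"ax":0.009,"ay":0.05,"az":0,"gripper":-1},{"x":0.15,"y":-0.028,"z":0.04,"ax":0.009,"ay":0.05,"az":0,"gripper":-1},{"x":-0.3,"y":0.056,"z":0.35,"ax":0,"ay":0,"az":0,"gripper":-1},{"x":0.3,"y":-0.056,"z":-0.35,"ax":0,"ay":0,"az":0,"gripper":-1},{"x":0,"y":0,"z":0,"ax":0,"ay":0,"az":0,"gripper":-1},{"x":0,"y":0,"z":0,"ax":0,"ay":0,"az":0,"gripper":-1}]'|grep "^force"; python3 nuts.py | grep -E "^t|px \[2"; python3 tri.py
```

```text
wrist mouth px [257. 305.] [[208.0, 301.0], [306.0, 301.0], [199.0, 337.0], [314.0, 337.0]]
[173 163  23  56 926] [184.1 191.2] at shaker z 4/13/22 above floor: [[-85.0, -45.0, 4.0], [-87.0, -42.0, 13.0], [-90.0, -40.0, 22.0]]
[139 190  30  29 583] [154.  204.4] at shaker z 4/13/22 above floor: [[-76.0, -64.0, 4.0], [-79.0, -61.0, 13.0], [-82.0, -57.0, 22.0]]
[233 304   7  17  88] [236.3 313.8] at shaker z 4/13/22 above floor: [[4.0, -14.0, 4.0], [-3.0, -14.0, 13.0], [-10.0, -13.0, 22.0]]
scene mouth px [234. 201.] [[222.0, 205.0], [246.0, 199.0], [224.0, 200.0], [249.0, 194.0]]
[225 195   8   9  55] [228.6 198.8] at shaker z 4/13/22 above floor: [[-10.0, -14.0, 4.0], [-7.0, -17.0, 13.0], [-4.0, -19.0, 22.0]]
[212 211  10   9  66] [216.6 214.8] at shaker z 4/13/22 above floor: [[24.0, -59.0, 4.0], [27.0, -61.0, 13.0], [30.0, -63.0, 22.0]]
force: [0.4, -0.2, -2.0]
t 30.68 mouth [ 0.6234 -0.1652  0.052 ] tray 0.0699 0.0526 tilt 51.6 TCP [ 0.6129 -0.1632  0.1265]
px [211. 180.] area 17 w,h [4 6] | tray [-90.  46.] | shaker [-60. -43.]
px [202. 199.] area 100 w,h [12 13] | tray [ -1. -10
[... 317 characters left out ...]
bove floor: [[-55.0, -46.0, 4.0], [-59.0, -43.0, 13.0], [-64.0, -41.0, 22.0]]
[138 233  31  29 598] [153.3 248.1] at shaker z 4/13/22 above floor: [[-46.0, -67.0, 4.0], [-51.0, -64.0, 13.0], [-56.0, -60.0, 22.0]]
[233 305   7  15  81] [236.3 313.4] at shaker z 4/13/22 above floor: [[4.0, -14.0, 4.0], [-3.0, -14.0, 13.0], [-11.0, -13.0, 22.0]]
scene mouth px [231. 198.] [[219.0, 201.0], [243.0, 195.0], [222.0, 200.0], [246.0, 193.0]]
[223 192   8   8  47] [226.  195.7] at shaker z 4/13/22 above floor: [[-8.0, -14.0, 4.0], [-8.0, -16.0, 13.0], [-8.0, -19.0, 22.0]]
[212 211  10   9  66] [216.6 214.8] at shaker z 4/13/22 above floor: [[35.0, -53.0, 4.0], [35.0, -55.0, 13.0], [35.0, -57.0, 22.0]]
```

```bash
python3 - <<'E'
from h import *
c=viewer.capture("wrist"); im=c["pixels"]
print("wrist R-B diff (x) rows 280-346 step2, cols 196-284 step 2; value=(R-B)/8")
for y in range(276,350,3):
    print(y,''.join("%3d"%((int(im[y,x,2])-int(im[y,x,0]))//6) if True else '' for x in range(200,266,3)),' | ',''.join("%4d"%int(im[y,x].mean()) for x in range(206,262,5)))
E
```

```text
wrist R-B diff (x) rows 280-346 step2, cols 196-284 step 2; value=(R-B)/8
276  -1 -1 -1 -1 -1 -1 -1 -1 -1 -1 -1 -1 -1  0-14-15-16-15-16-16-16-15  |    26  27  27  28  26  21  28  53  63  64  64  64
279  -1 -1 -1 -1 -1 -1 -1 -1 -1 -1 -1 -1  0  1-14-16-16-16-16-16-16-16  |    27  27  24  27  27  21  27  53  64  64  63  64
282  -1 -1 -1 -1 -1 -1 -1 -1 -1 -1 -1 -1  0  0-14-15-15-16-16-16-16-15  |    28  27  25  27  26  16  27  54  64  63  63  63
285  -1 -1 -1 -1 -1 -1 -1 -1 -1 -1 -1 -1 -1  1-14-15-15-16-15-15-16-16  |    28  26  26  26  25  14  26  54  64  63  63  64
288  -1 -1 -1 -1 -1 -1 -1 -1 -1 -1 -1 -1 -1  0-14-15-16-15-16-16-15-16  |    26  26  26  26  27  19  29  52  65  64  65  63
291  -1 -1 -1 -1 -1 -1 -1 -1 -1 -1 -1 -1 -1  0-14-15-15-16-15-16-16-15  |    23  22  21  21  25  17  29  53  65  62  64  62
294  -1 -1 -1 -1 -1 -1 -1 -1 -1 -1 -1 -1 -1  0-14-15-16-15-15-15-16-16  |    25  27  24  25  28  18  26  51  63  63  62  63
297  -1 -1 -1 -1 -1 -1 -1 -1 -1 -1 -1 -1 -1  0-14-15-16-15-15-16-15-15  |    27  26  28  27  27  20  28  51  65  64  64  64
300  -1 -1 -1 -1 -1 -1 -1 -1 -1 -1
[... 1373 characters left out ...]
 -1 -1 -1 -1 -1 -1  0  0 -1  |    26  28  25  28  16  28  25  25  27  20  72  54
336  -1 -1 -1 -1 -1 -1 -1 -1 -1 -1 -1 -1 -1 -1 -1 -1 -1 -1 -1 -1 -1 -1  |    23  26  22  26  15  23  23  22  24  25  25  24
339  -1 -1 -1 -1 -1 -1 -1 -1 -1 -1 -1 -1 -1 -1 -1 -1 -1 -1 -1 -1 -1 -1  |    25  26  26  27  19  23  23  24  23  23  23  23
342  -1 -1 -1 -1 -1 -1 -1 -1 -1 -1 -1 -1 -1 -1 -1 -1 -1 -1 -1 -1 -1 -1  |    26  24  25  26  18  26  26  26  25  25  25  25
345  -1 -1 -1 -1 -1  0 -1 -1 -1 -1 -1 -1 -1 -1 -1 -1 -1 -1 -1 -1 -1 -1  |    26  26  26  26  22  28  26  27  26  26  27  27
348  -1 -1 -1 -1 -1 -1 -1 -1 -1 -1 -1 -1 -1 -1 -1 -1 -1 -1 -1 -1 -1 -1  |    25  26  26  26  24  27  24  26  28  26  26  27
```

The jam holds. From the geometry, the base faces out and up, leaning between floor and roof, so its lower outer rim must be lifted. A tray outer corner can do that between the side walls and would also block the nut's exit. I'll go to the near-left corner with the shaker turned 45°, at 20° tilt.

```bash
python3 -m jog '[{"x":0,"y":0,"z":0,"ax":-0.0106,"ay":-0.0574,"az":0,"gripper":-1},{"x":0,"y":0,"z":0,"ax":-0.0106,"ay":-0.0574,"az":0,"gripper":-1},{"x":-0.4,"y":0.26,"z":0,"ax":-0.0106,"ay":-0.0574,"az":0,"gripper":-1},{"x":-0.75,"y":0.5,"z":0,"ax":0,"ay":0,"az":-0.0357,"gripper":-1},{"x":-0.75,"y":0.5,"z":0,"ax":0,"ay":0,"az":-0.0357,"gripper":-1},{"x":-0.75,"y":0.5,"z":0,"ax":0,"ay":0,"az":-0.0357,"gripper":-1},{"x":-0.8,"y":0.5,"z":0,"ax":0,"ay":0,"az":-0.0357,"gripper":-1},{"x":-0.8,"y":0.5,"z":0,"ax":0,"ay":0,"az":-0.0357,"gripper":-1},{"x":-0.8,"y":0.5,"z":0,"ax":0,"ay":0,"az":-0.0357,"gripper":-1},{"x":-0.75,"y":0.5,"z":-0.1,"ax":0,"ay":0,"az":-0.0357,"gripper":-1}]'|grep "^force"
python3 -m jog '[{"x":0,"y":0.5,"z":-0.2,"ax":0,"ay":0,"az":0,"gripper":-1},{"x":0,"y":0,"z":0,"ax":0,"ay":0,"az":0,"gripper":-1}]'|grep "^force"
cat > corner.py <<'E'
from h import *
s=robot.observe(); R=np.array(s["tcp_rot"]); T=np.array(s["eef_pos"])
hd=-R[:,0]; m=T+.065*hd+.0379*R[:,2]; hh=hd[:2]/np.linalg.norm(hd[:2]); l=np.array([-hh[1],hh[0]])
q=np.array([.4094,-.0809])-m[:2]
print("t",round(s["time_s"],2),"TCP",T.round(4),"mouth",m.round(4),"tilt",np.degrees(np.arcsin(-hd[2])).round(1),"yaw",np.degrees(np.arctan2(hh[1],hh[0])).round(1),"hh",hh.round(3),"corner fwd,lat mm",(q@hh*1000).round(1),(q@l*1000).round(1),"F",np.round(s["force"],1))
E
python3 corner.py; python3 tri.py
```

```text
force: [0.9, -0.0, -2.1]
force: [-0.5, -0.7, -1.5]
t 32.33 TCP [0.3828 0.0055 0.1136] mouth [ 0.4086 -0.0317  0.0535] tilt 22.8 yaw -55.1 hh [ 0.572 -0.82 ] corner fwd,lat mm 40.8 -27.4 F [-0.5 -0.7 -1.5]
wrist mouth px [259. 304.] [[210.0, 301.0], [307.0, 301.0], [201.0, 336.0], [316.0, 336.0]]
[233 305   7  15  81] [236.3 313.4] at shaker z 4/13/22 above floor: [[4.0, -16.0, 4.0], [-3.0, -15.0, 13.0], [-10.0, -14.0, 22.0]]
scene mouth px [232. 153.] [[222.0, 152.0], [242.0, 155.0], [220.0, 145.0], [240.0, 148.0]]
[224 145   7   7  42] [227.2 147.9] at shaker z 4/13/22 above floor: [[-12.0, -21.0, 4.0], [-6.0, -17.0, 13.0], [1.0, -12.0, 22.0]]
```

```bash
python3 -m jog '[{"x":0.13,"y":-0.44,"z":-0.19,"ax":0,"ay":0,"az":0,"gripper":-1},{"x":0.13,"y":-0.44,"z":-0.19,"ax":0,"ay":0,"az":0,"gripper":-1},{"x":0,"y":0,"z":0,"ax":0,"ay":0,"az":0,"gripper":-1}]'>/dev/null; python3 corner.py
python3 -m jog '[{"x":0.043,"y":-0.062,"z":0,"ax":0,"ay":0,"az":0,"gripper":-1},{"x":0,"y":0,"z":0,"ax":0,"ay":0,"az":0,"gripper":-1}]'>/dev/null; python3 corner.py
python3 -m jog '[{"x":0.028,"y":-0.041,"z":0,"ax":0,"ay":0,"az":0,"gripper":-1},{"x":0,"y":0,"z":0,"ax":0,"ay":0,"az":0,"gripper":-1}]'>/dev/null; python3 corner.py
```

```text
t 32.8 TCP [ 0.3939 -0.0319  0.0972] mouth [ 0.4194 -0.0691  0.037 ] tilt 22.9 yaw -55.4 hh [ 0.568 -0.823] corner fwd,lat mm 4.1 -14.9 F [ 0.   0.9 -2.3]
t 33.05 TCP [ 0.3954 -0.0327  0.0981] mouth [ 0.421  -0.0699  0.0379] tilt 22.9 yaw -55.2 hh [ 0.571 -0.821] corner fwd,lat mm 2.4 -15.8 F [-0.8 -0.  -1.7]
t 33.3 TCP [ 0.3963 -0.0341  0.0981] mouth [ 0.4219 -0.0713  0.0379] tilt 22.9 yaw -55.2 hh [ 0.571 -0.821] corner fwd,lat mm 0.8 -15.7 F [ 0.1  1.5 -2.1]
```

```bash
for i in 1 2 3; do python3 -m jog '[{"x":0.022,"y":-0.031,"z":0,"ax":0,"ay":0,"az":0,"gripper":-1},{"x":0,"y":0,"z":0,"ax":0,"ay":0,"az":0,"gripper":-1}]'>/dev/null; python3 corner.py; done
```

```text
t 33.55 TCP [ 0.3968 -0.035   0.098 ] mouth [ 0.4223 -0.072   0.0378] tilt 23.0 yaw -55.2 hh [ 0.571 -0.821] corner fwd,lat mm -0.1 -15.7 F [-2.   4.1  0.1]
t 33.8 TCP [ 0.3971 -0.0355  0.098 ] mouth [ 0.4226 -0.0725  0.0377] tilt 23.1 yaw -55.2 hh [ 0.57  -0.821] corner fwd,lat mm -0.6 -15.6 F [-4.   7.4  1.5]
t 34.05 TCP [ 0.3978 -0.0368  0.0979] mouth [ 0.4232 -0.0738  0.0375] tilt 23.1 yaw -55.2 hh [ 0.57  -0.821] corner fwd,lat mm -2.1 -15.4 F [-3.9  5.9 -1.3]
```

```bash
python3 tri.py | grep -v "^wrist"; python3 -m jog '[{"x":-0.01,"y":0.016,"z":-0.05,"ax":0,"ay":0,"az":0,"gripper":-1},{"x":0,"y":0,"z":-0.05,"ax":0,"ay":0,"az":0,"gripper":-1},{"x":0,"y":0,"z":0,"ax":0,"ay":0,"az":0,"gripper":-1}]'>/dev/null; python3 corner.py;  python3 tri.py | grep -v "^wrist"
```

```text
[233 305   7  12  60] [236.4 311.8] at shaker z 4/13/22 above floor: [[3.0, -15.0, 4.0], [-4.0, -15.0, 13.0], [-11.0, -14.0, 22.0]]
scene mouth px [223. 163.] [[214.0, 162.0], [234.0, 165.0], [211.0, 155.0], [232.0, 159.0]]
[216 155   7   7  40] [218.9 157.6] at shaker z 4/13/22 above floor: [[-13.0, -20.0, 4.0], [-7.0, -15.0, 13.0], [-0.0, -11.0, 22.0]]
[210 176   8   7  42] [213.3 179.2] at shaker z 4/13/22 above floor: [[71.0, -5.0, 4.0], [76.0, -1.0, 13.0], [82.0, 4.0, 22.0]]
t 34.52 TCP [ 0.3977 -0.0365  0.0937] mouth [ 0.4232 -0.0736  0.0334] tilt 23.1 yaw -55.2 hh [ 0.57  -0.821] corner fwd,lat mm -1.8 -15.5 F [-2.3  4.  -3.4]
scene mouth px [224. 164.] [[214.0, 163.0], [234.0, 166.0], [211.0, 156.0], [232.0, 160.0]]
[216 154   7   8  42] [219.  157.5] at shaker z 4/13/22 above floor: [[-18.0, -22.0, 4.0], [-11.0, -17.0, 13.0], [-5.0, -13.0, 22.0]]
[210 176   8   7  41] [213.2 179.3] at shaker z 4/13/22 above floor: [[67.0, -7.0, 4.0], [73.0, -3.0, 13.0], [78.0, 2.0, 22.0]]
```

The nut now stays on the corner while the shaker descends, so it is being turned relative to the shaker. I'll keep lowering.

```bash
for i in 1 2 3; do python3 -m jog '[{"x":0,"y":0,"z":-0.05,"ax":0,"ay":0,"az":0,"gripper":-1},{"x":0,"y":0,"z":-0.02,"ax":0,"ay":0,"az":0,"gripper":-1}]'>/dev/null; python3 corner.py;  python3 tri.py | grep -E "^.(21|22)"; done
```

```text
t 34.88 TCP [ 0.3977 -0.0365  0.0911] mouth [ 0.4232 -0.0735  0.0308] tilt 23.1 yaw -55.2 hh [ 0.57  -0.821] corner fwd,lat mm -1.8 -15.5 F [-3.1  6.8  1.1]
[217 155   7   7  41] [219.6 157.9] at shaker z 4/13/22 above floor: [[-19.0, -21.0, 4.0], [-13.0, -16.0, 13.0], [-7.0, -11.0, 22.0]]
[210 176   8   7  42] [213.3 179.2] at shaker z 4/13/22 above floor: [[65.0, -9.0, 4.0], [70.0, -4.0, 13.0], [76.0, 1.0, 22.0]]
t 35.23 TCP [ 0.3977 -0.0365  0.0883] mouth [ 0.4232 -0.0735  0.028 ] tilt 23.1 yaw -55.2 hh [ 0.57  -0.821] corner fwd,lat mm -1.8 -15.5 F [-3.7  5.6  0.2]
[217 155   7   7  43] [219.9 158.1] at shaker z 4/13/22 above floor: [[-21.0, -21.0, 4.0], [-15.0, -16.0, 13.0], [-9.0, -12.0, 22.0]]
[210 176   8   7  41] [213.2 179.3] at shaker z 4/13/22 above floor: [[62.0, -10.0, 4.0], [68.0, -5.0, 13.0], [73.0, -1.0, 22.0]]
t 35.58 TCP [ 0.3977 -0.0365  0.0855] mouth [ 0.4232 -0.0735  0.0252] tilt 23.1 yaw -55.2 hh [ 0.57  -0.821] corner fwd,lat mm -1.8 -15.5 F [-4.3  6.2  0.6]
[217 156   7   7  38] [220.  158.7] at shaker z 4/13/22 above floor: [[-22.0, -21.0, 4.0], [-16.0, -17.0, 13.0], [-10.0, -12.0, 22.0]]
[210 176   8   7  42] [213.3 179.2] at shaker z 4/13/22 above floor: [[59.0, -11.0, 4.0], [65.0, -7.0, 13.0], [70.0, -2.0, 22.0]]
```

```bash
for i in 1 2 3; do python3 -m jog '[{"x":0,"y":0,"z":-0.05,"ax":0,"ay":0,"az":0,"gripper":-1},{"x":0,"y":0,"z":-0.02,"ax":0,"ay":0,"az":0,"gripper":-1}]'>/dev/null; python3 corner.py;  python3 tri.py | grep -E "^.(21|22)"|head -1; done
```

```text
t 35.92 TCP [ 0.3977 -0.0365  0.0827] mouth [ 0.4232 -0.0735  0.0224] tilt 23.1 yaw -55.2 hh [ 0.57  -0.821] corner fwd,lat mm -1.8 -15.5 F [-3.9  6.   2.2]
[217 156   7   7  36] [220.1 159.2] at shaker z 4/13/22 above floor: [[-23.0, -21.0, 4.0], [-17.0, -17.0, 13.0], [-11.0, -12.0, 22.0]]
t 36.27 TCP [ 0.3977 -0.0365  0.0799] mouth [ 0.4232 -0.0735  0.0196] tilt 23.1 yaw -55.2 hh [ 0.57  -0.821] corner fwd,lat mm -1.8 -15.5 F [-4.   5.3 -0. ]
[217 157   7   7  33] [220.2 159.7] at shaker z 4/13/22 above floor: [[-24.0, -21.0, 4.0], [-18.0, -17.0, 13.0], [-12.0, -12.0, 22.0]]
t 36.62 TCP [ 0.3977 -0.0364  0.0772] mouth [ 0.4231 -0.0734  0.0169] tilt 23.1 yaw -55.2 hh [ 0.57  -0.821] corner fwd,lat mm -1.7 -15.5 F [-4.4  7.   4.3]
[217 158   7   7  30] [220.6 160.3] at shaker z 4/13/22 above floor: [[-25.0, -21.0, 4.0], [-19.0, -16.0, 13.0], [-13.0, -11.0, 22.0]]
```

Next I'll raise, level and see how the nut sits.

```bash
python3 -m jog '[{"x":-0.02,"y":0.03,"z":0.2,"ax":0,"ay":0,"az":0,"gripper":-1},{"x":0,"y":0,"z":0.3,"ax":-0.041,"ay":-0.0285,"az":0,"gripper":-1},{"x":0,"y":0,"z":0.3,"ax":-0.041,"ay":-0.0285,"az":0,"gripper":-1},{"x":0,"y":0,"z":0.1,"ax":0,"ay":0,"az":0,"gripper":-1}]'>/dev/null; python3 corner.py;  python3 tri.py
```

```text
t 37.23 TCP [ 0.3978 -0.0356  0.1145] mouth [ 0.433  -0.0862  0.0713] tilt 4.8 yaw -55.1 hh [ 0.572 -0.82 ] corner fwd,lat mm -17.9 -16.3 F [-0.5  0.3 -1.7]
wrist mouth px [259. 304.] [[210.0, 300.0], [307.0, 300.0], [202.0, 335.0], [316.0, 335.0]]
[240 319  29  15 260] [254.6 326.9] at shaker z 4/13/22 above floor: [[16.0, -3.0, 4.0], [9.0, -3.0, 13.0], [1.0, -3.0, 22.0]]
scene mouth px [221. 156.] [[211.0, 155.0], [231.0, 159.0], [210.0, 146.0], [230.0, 149.0]]
[214 148   8   8  46] [217.5 151.3] at shaker z 4/13/22 above floor: [[-14.0, -18.0, 4.0], [-1.0, -11.0, 13.0], [11.0, -4.0, 22.0]]
[210 176   8   7  41] [213.3 179.1] at shaker z 4/13/22 above floor: [[123.0, 33.0, 4.0], [134.0, 39.0, 13.0], [145.0, 45.0, 22.0]]
```

The nut now seems to sit low (height about 5 mm), as if lying flat. I'll carry it level to the far section.

```bash
python3 -m jog '[{"x":0.3,"y":-0.177,"z":0,"ax":0,"ay":0,"az":0,"gripper":-1},{"x":0.6,"y":-0.353,"z":0,"ax":0,"ay":0,"az":0,"gripper":-1},{"x":0.75,"y":-0.442,"z":0,"ax":0,"ay":0,"az":0,"gripper":-1},{"x":0.75,"y":-0.442,"z":0,"ax":0,"ay":0,"az":0,"gripper":-1},{"x":0.75,"y":-0.442,"z":0,"ax":0,"ay":0,"az":0,"gripper":-1},{"x":0.75,"y":-0.442,"z":0,"ax":0,"ay":0,"az":0,"gripper":-1},{"x":0.65,"y":-0.383,"z":0,"ax":0,"ay":0,"az":0,"gripper":-1},{"x":0.45,"y":-0.265,"z":0,"ax":0,"ay":0,"az":0,"gripper":-1},{"x":0.25,"y":-0.147,"z":0,"ax":0,"ay":0,"az":0,"gripper":-1},{"x":0,"y":0,"z":0,"ax":0,"ay":0,"az":0,"gripper":-1}]'>/dev/null; python3 nuts.py; python3 tri.py
```

```text
t 38.62 mouth [ 0.6426 -0.2113  0.0684] tray 0.0973 0.0108 tilt 5.0 TCP [ 0.6078 -0.1607  0.1118]
px [195. 181.] area 81 w,h [ 8 12] | tray [-101.   -3.] | shaker [-49. -98.]
px [213. 179.] area 35 w,h [7 7] | tray [-90.  51.] | shaker [-74. -55.]
px [202. 199.] area 102 w,h [13 13] | tray [ -0. -11.] | shaker [ 14. -43.]
px [216. 197.] area 61 w,h [9 9] | tray [ 3. 29.] | shaker [ -7. -14.]
px [193. 205.] area 50 w,h [8 8] | tray [ 15. -44.] | shaker [ 43. -57.]
px [217. 215.] area 62 w,h [9 9] | tray [85.  3.] | shaker [56. 19.]
wrist mouth px [259. 304.] [[210.0, 300.0], [307.0, 300.0], [202.0, 335.0], [316.0, 335.0]]
[ 127  189   59   72 2264] [152.6 222.4] at shaker z 4/13/22 above floor: [[-64.0, -67.0, 4.0], [-67.0, -64.0, 13.0], [-71.0, -61.0, 22.0]]
scene mouth px [220. 202.] [[208.0, 200.0], [232.0, 206.0], [206.0, 190.0], [231.0, 195.0]]
[210 175   7   8  42] [213.  178.9] at shaker z 4/13/22 above floor: [[-80.0, -58.0, 4.0], [-70.0, -52.0, 13.0], [-59.0, -45.0, 22.0]]
[196 193  13  13 106] [202.4 199.2] at shaker z 4/13/22 above floor: [[9.0, -46.0, 4.0], [19.0, -40.0, 13.0], [28.0, -34.0, 22.0]]
[212 192   9   9  65] [216.  196.1] at shaker z 4/13/22 above floor: [[-14.0, -17.0, 4.0], [-4.0, -11.0, 13.0], [6.0, -6.0, 22.0]]
[213 211   9   9  64] [216.7 214.8] at shaker z 4/13/22 above floor: [[53.0, 16.0, 4.0], [62.0, 22.0, 13.0], [71.0, 27.0, 22.0]]
```

```bash
python3 -m jog '[{"x":0.143,"y":-0.205,"z":0.1,"ax":0.0456,"ay":0.0318,"az":0,"gripper":-1},{"x":0.143,"y":-0.205,"z":0.1,"ax":0.0456,"ay":0.0318,"az":0,"gripper":-1},{"x":0.143,"y":-0.205,"z":0.1,"ax":0.0456,"ay":0.0318,"az":0,"gripper":-1},{"x":0,"y":0,"z":0,"ax":0,"ay":0,"az":0,"gripper":-1},{"x":0,"y":0,"z":0,"ax":0,"ay":0,"az":0,"gripper":-1},{"x":0,"y":0,"z":0,"ax":0,"ay":0,"az":0,"gripper":-1}]'>/dev/null; python3 nuts.py
```

```text
t 39.52 mouth [ 0.6432 -0.21    0.0588] tray 0.0976 0.0122 tilt 34.7 TCP [ 0.6251 -0.1838  0.127 ]
px [195. 182.] area 81 w,h [ 9 12] | tray [-100.   -3.] | shaker [-46. -90.]
px [211. 179.] area 15 w,h [5 5] | tray [-94.  46.] | shaker [-62. -47.]
px [202. 199.] area 94 w,h [13 13] | tray [ -1. -11.] | shaker [ -1. -52.]
px [215. 202.] area 59 w,h [10  8] | tray [25. 17.] | shaker [ -2. -15.]
px [193. 206.] area 54 w,h [9 8] | tray [ 17. -44.] | shaker [ 21. -71.]
px [217. 215.] area 60 w,h [10  9] | tray [86.  3.] | shaker [31.  2.]
```

```bash
python3 -m jog '[{"x":-0.2,"y":0.29,"z":0.3,"ax":0,"ay":0,"az":0,"gripper":-1},{"x":0.2,"y":-0.29,"z":-0.3,"ax":0,"ay":0,"az":0,"gripper":-1},{"x":-0.2,"y":0.29,"z":0.3,"ax":0,"ay":0,"az":0,"gripper":-1},{"x":0.2,"y":-0.29,"z":-0.3,"ax":0,"ay":0,"az":0,"gripper":-1},{"x":0,"y":0,"z":0,"ax":0,"ay":0,"az":0,"gripper":-1}]'>/dev/null; python3 nuts.py| grep -E "^t|px \[21"; python3 tri.py | tail -5
python3 - <<'E'
from h import *
c=viewer.capture("scene"); im=c["pixels"]
for y in range(193,212): print(y,' '.join("%3d,%3d"%(im[y,x,2],im[y,x,0]) for x in range(206,226)))
E
```

```text
t 40.2 mouth [ 0.6427 -0.2103  0.0573] tray 0.0972 0.0118 tilt 34.9 TCP [ 0.6248 -0.1842  0.1256]
px [211. 179.] area 15 w,h [5 6] | tray [-95.  48.] | shaker [-64. -47.]
px [214. 215.] area 59 w,h [9 8] | tray [83. -3.] | shaker [31. -4.]
[233 305   9  16  88] [236.6 313.8] at shaker z 4/13/22 above floor: [[4.0, -15.0, 4.0], [-3.0, -15.0, 13.0], [-10.0, -14.0, 22.0]]
scene mouth px [220. 205.] [[209.0, 203.0], [233.0, 208.0], [205.0, 198.0], [229.0, 204.0]]
[196 193  13  13 100] [201.9 199.1] at shaker z 4/13/22 above floor: [[-4.0, -54.0, 4.0], [-1.0, -50.0, 13.0], [2.0, -46.0, 22.0]]
[210 211  10   9  63] [214.4 214.7] at shaker z 4/13/22 above floor: [[30.0, -5.0, 4.0], [33.0, -1.0, 13.0], [35.0, 2.0, 22.0]]
[195 212  10   9  66] [199.5 216.3] at shaker z 4/13/22 above floor: [[44.0, -44.0, 4.0], [46.0, -40.0, 13.0], [48.0, -36.0, 22.0]]
193 154,140 159,143 173,163 211,211 185,190 185,186 187,192 163,169 168,170 186,181 188,182 188,184 188,184 191,186 188,184 189,184 189,184 188,182 187,182 187,183
194 158,143 158,142 182,174 202,203 162,165 160,163 175,178 163,167 175,174 187,1
[... 2170 characters left out ...]
, 37  19, 36  19, 35  17, 33  31, 43  30, 41
208 113,109  87, 88  71, 71  51, 60  46, 53  32, 43  22, 38  27, 41  20, 37  23, 37  22, 40  33, 43  21, 35  23, 38  29, 40  34, 40  42, 51  58, 62  93, 94  98, 97
209  52, 59  36, 46  23, 39  23, 36  29, 41  24, 37  18, 33  26, 37  23, 36  32, 42  27, 37  30, 44  41, 49  58, 61  73, 76  92, 94 122,116 149,140 156,145 150,138
210  23, 34  25, 40  26, 38  24, 37  31, 42  21, 36  27, 42  24, 34  39, 34  44, 20  42, 25  63, 63 117,114 151,140 155,146 155,141 154,141 160,146 160,146 159,144
211  22, 36  23, 36  22, 37  36, 43  37, 47  39, 39  44, 30  50, 18  56, 22  58, 17  48,  3  59, 35 107, 91 152,138 159,144 162,148 160,143 158,143 158,143 156,142
```

The nut came out: two blobs are now in the far section, at px (214,215) and (199,216). I'll level, raise away from the tray and confirm the counts.

```bash
python3 -m jog '[{"x":-0.1,"y":0.3,"z":0.3,"ax":-0.0456,"ay":-0.0318,"az":0,"gripper":-1},{"x":-0.2,"y":0.8,"z":0.2,"ax":-0.0456,"ay":-0.0318,"az":0,"gripper":-1},{"x":-0.4,"y":0.95,"z":0,"ax":-0.0456,"ay":-0.0318,"az":0,"gripper":-1},{"x":-0.5,"y":0.95,"z":0,"ax":-0.0228,"ay":-0.016,"az":0,"gripper":-1},{"x":-0.5,"y":0.95,"z":0,"ax":0,"ay":0,"az":0,"gripper":-1},{"x":-0.5,"y":0.95,"z":0,"ax":0,"ay":0,"az":0,"gripper":-1},{"x":-0.5,"y":0.95,"z":0,"ax":0,"ay":0,"az":0,"gripper":-1},{"x":-0.5,"y":0.95,"z":0,"ax":0,"ay":0,"az":0,"gripper":-1},{"x":-0.5,"y":0.7,"z":0,"ax":0,"ay":0,"az":0,"gripper":-1},{"x":0,"y":0,"z":0,"ax":0,"ay":0,"az":0,"gripper":-1}]'; python3 nuts.py
python3 - <<'E'
from h import *
print(np.round(robot.observe()["tcp_rot"],4))
c=viewer.capture("top"); ex=np.array([.983,-.184]); ey=np.array([.184,.983]); C=np.array([.545,-.204])
bm=cv2.inRange(cv2.cvtColor(c["pixels"],cv2.COLOR_BGR2HSV),(0,50,25),(25,255,210)); bm[:140]=0; bm[285:]=0; bm[:,:240]=0; bm[:,350:]=0
n,l,st,ce=cv2.connectedComponentsWithStats(bm)
for i in range(1,n):
    if st[i,4]>8: X=p2w(c,ce[i],.02)[:2]-C; print(st[i],(X@ex*1000).round(),(X@ey*1000).round())
E
```

```text
time_s: 41.6
eef_pos: [0.4756, 0.1171, 0.1458]
tcp_rot: [[-0.573, 0.82, -0.002], [0.82, 0.573, -0.004], [-0.002, -0.004, -1.0]]
force: [0.6, -0.7, -1.4]
width: 0.0155
grip_force: 59.7
t 41.65 mouth [0.5137 0.0625 0.1081] tray -0.0798 0.2562 tilt -0.2 TCP [0.4766 0.116  0.1458]
px [195. 181.] area 81 w,h [ 8 12] | tray [-101.   -3.] | shaker [ 299. -119.]
px [213. 179.] area 37 w,h [8 6] | tray [-89.  51.] | shaker [274. -78.]
px [202. 199.] area 101 w,h [12 13] | tray [ -1. -11.] | shaker [365. -63.]
px [193. 205.] area 45 w,h [8 7] | tray [ 17. -45.] | shaker [396. -73.]
px [215. 215.] area 58 w,h [8 9] | tray [85. -3.] | shaker [412.  -7.]
px [200. 216.] area 50 w,h [8 8] | tray [ 72. -41.] | shaker [428. -38.]
[[-0.572   0.8203 -0.001 ]
 [ 0.8203  0.5719 -0.0039]
 [-0.0026 -0.0031 -1.    ]]
[301 176   7   7  41] 87.0 -2.0
[312 185   8   7  38] 68.0 -39.0
[298 202   7  16  88] 0.0 -11.0
[310 205   7   7  39] 12.0 -42.0
[269 235   7   7  39] -95.0 55.0
[291 236   7   8  44] -86.0 -6.0
[286 245   8   9  59] -114.0 1.0
```

All eight are in the tray: three near, three middle and two far. Now I'll set the shaker down, well clear of the tray.

```bash
python3 -m jog '[{"x":0,"y":0,"z":-0.5,"ax":0,"ay":0,"az":0,"gripper":-1},{"x":0,"y":0,"z":-0.6,"ax":0,"ay":0,"az":0,"gripper":-1},{"x":0,"y":0,"z":-0.6,"ax":0,"ay":0,"az":0,"gripper":-1},{"x":0,"y":0,"z":-0.5,"ax":0,"ay":0,"az":0,"gripper":-1},{"x":0,"y":0,"z":-0.25,"ax":0,"ay":0,"az":0,"gripper":-1},{"x":0,"y":0,"z":-0.05,"ax":0,"ay":0,"az":0,"gripper":-1},{"x":0,"y":0,"z":-0.05,"ax":0,"ay":0,"az":0,"gripper":-1},{"x":0,"y":0,"z":0,"ax":0,"ay":0,"az":0,"gripper":-1}]'
python3 -m jog '[{"x":0,"y":0,"z":-0.03,"ax":0,"ay":0,"az":0,"gripper":-1},{"x":0,"y":0,"z":0,"ax":0,"ay":0,"az":0,"gripper":-1}]'| grep -E "^force|eef"
```

```text
time_s: 42.7
eef_pos: [0.478, 0.1154, 0.045]
tcp_rot: [[-0.57, 0.822, 0.001], [0.822, 0.57, -0.003], [-0.003, -0.001, -1.0]]
force: [-6.4, 5.1, 14.5]
width: 0.0149
grip_force: 63.0
eef_pos: [0.4782, 0.1156, 0.044]
force: [-6.0, 6.4, 15.0]
```

```bash
python3 -m jog '[{"x":0,"y":0,"z":0,"ax":0,"ay":0,"az":0,"gripper":1},{"x":0,"y":0,"z":0,"ax":0,"ay":0,"az":0,"gripper":1},{"x":0,"y":0,"z":0,"ax":0,"ay":0,"az":0,"gripper":1},{"x":0,"y":0,"z":0,"ax":0,"ay":0,"az":0,"gripper":1},{"x":0,"y":0,"z":0.3,"ax":0,"ay":0,"az":0,"gripper":1},{"x":0,"y":0,"z":0.6,"ax":0,"ay":0,"az":0,"gripper":1},{"x":0,"y":0,"z":0.8,"ax":0,"ay":0,"az":0,"gripper":1},{"x":0,"y":0,"z":0.8,"ax":0,"ay":0,"az":0,"gripper":1},{"x":0,"y":0,"z":0.6,"ax":0,"ay":0,"az":0,"gripper":1},{"x":0,"y":0,"z":0,"ax":0,"ay":0,"az":0,"gripper":1}]'
python3 look.py wend
python3 - <<'E'
from h import *
c=viewer.capture("scene"); im=c["pixels"].astype(int); b,g,r=im[...,0],im[...,1],im[...,2]
bm=((b-r>50)&(b-g>25)).astype(np.uint8); n,l,st,ce=cv2.connectedComponentsWithStats(bm)
for i in range(1,n):
    if st[i,4]>5: print("blue",st[i],ce[i].round(0))
h=np.array([.57,-.822]); p=np.array([.822,.57]); o=np.array([.478,.1155])
for nm,(a,b_,z) in dict(griptop=(0,0,.054),back=(-.069,0,.017),mouthR=(.065,-.035,.017),mouthL=(.065,.035,.017)).items(): print(nm,w2p(c,[*(o+a*h+b_*p),z]).round(0))
E
python3 nuts.py
```

```text
time_s: 44.2
eef_pos: [0.4777, 0.1155, 0.1679]
tcp_rot: [[-0.571, 0.821, 0.002], [0.821, 0.571, -0.004], [-0.004, -0.001, -1.0]]
force: [0.2, 0.0, -0.5]
width: 0.0854
grip_force: 0.0
[225 101  68   5 295] [258.62372881 103.30508475] [0.43747028 0.1733821  0.074     ] [0.4377812  0.17310259 0.03      ] 34.81561478683594
[ 249  153   19   63 1153] [258.16738942 184.13183001] [0.47356291 0.12084019 0.074     ] [0.48057215 0.11080958 0.03      ] -54.82001730713402
44.25 [0.4770451  0.11544677 0.16647094] [[-0.571  0.821 -0.001]
 [ 0.821  0.571 -0.004]
 [-0.003 -0.003 -1.   ]] [ 1.80092903e-02  1.73197476e+01  9.68824826e+01 -2.46768615e-01
  6.58325107e+01 -3.46749459e+01]
[0.43579496 0.17488821 0.31108557]
blue [278 140  18  17 155] [284. 148.]
griptop [281. 148.]
back [287. 149.]
mouthR [265. 166.]
mouthL [285. 169.]
t 44.35 mouth [0.5134 0.0619 0.1274] tray -0.08 0.2555 tilt -0.1 TCP [0.4765 0.1154 0.1652]
px [195. 181.] area 81 w,h [ 8 12] | tray [-101.   -3.] | shaker [ 325. -102.]
px [213. 179.] area 36 w,h [7 6] | tray [-89.  51.] | shaker [300. -63.]
px [202. 199.] area 100 w,h [12 13] | tray [ -0. -10.] | shaker [388. -48.]
px [193. 205.] area 45 w,h [8 7] | tray [ 17. -45.] | shaker [418. -58.]
px [215. 215.] area 59 w,h [8 9] | tray [84. -3.] | shaker [434.   6.]
px [200. 216.] area 49 w,h [8 7] | tray [ 72. -41.] | shaker [449. -23.]
```

The shaker is flat and released, with the grip and back seen as in the first view, and all the nuts are at rest. I'm handing it in.

```bash
python3 -c "
from station import ticket
print(ticket.hand_in())"
```

```text
the job is handed in; nothing more can be done
None
```

I handed the job in with the chestnuts spread three, three and two across the tray sections and none in the shaker; the shaker lies flat on the bench, released and clear of the tray, and no score came back.

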